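# Hang the spatter shield on its keyhole screw

### The arm

A 6-joint arm with a two-finger parallel gripper is mounted at the origin on the work surface. World frame = base frame: x ahead of the robot, y to its left, z up, the work surface at z = 0. Lengths are in mm, angles in rad, forces in N, time in s.
With the tool pointing down it reaches from about 375 to 975 mm from the base axis. Payload 3.8 kg.
Tool frame: the origin (TCP) lies on the mounting face of the last link; the fingertips stand 166 mm ahead of it and the grasp point (between the pads) lies 147 mm ahead of it; z points along the fingers, y is the direction in which the jaws open and shut (so a half turn about z gives the same grasp; the last joint's range is limited). The gripper opens to 88 mm and grips with 3 to 60 N. Pads are 18 mm wide; open, the fingers measure 123 mm over their backs; the gripper's body (75 mm by 187 mm) begins 45 mm behind the grasp point.
Start: joints at [-1.361, 0.264, 1.604, -0, 1.274, -0.037], TCP at [164.899, -654.544, 404.706] pointing down, gripper open.
Joint ranges: [-2.63, 2.63], [-0.94, 2.18], [0.31, 2.57], [-1.31, 4.45], [0, 2.66], [-2.55, 2.55]. Speed limits (rad/s): [2.57, 2.57, 3.14, 3.14, 3.14, 3.14].

### API

Orientations are given as a rotation vector (axis times angle).
In Python, from station import ctrl gives the robot as it stands. The module is installed in compiled form; this text tells all that it offers.
- The arm moves only by the tool move_arm, never from a script. Its argument "steps" is a list of rows, each an object with "jaw": the opening, from 0 (shut) to 1 (fully open); "offset": the shift along the tool's x, y, z in mm, a list of three; "rot": the turn, a rotation vector about the tool's x, y, z in rad, a list of three. In form: [{"jaw": jaw, "offset": [tx, ty, tz], "rot": [wx, wy, wz]}, ...]. A call has exactly 8 rows; each row shifts and turns the commanded pose from where the row before left it, along the tool's axes as they then stand; what a row does not reach is not made up. A row lasts 1/10 s, in which the tool goes at most 50 mm and 8.59 degrees, less where a joint would pass 70% of its speed; a pose out of reach is approached as far as the arm can. A call is refused whole if a number of a shift passes 50 or a number of a turn 0.15, either way. A call with a gripper value outside its range is refused whole. The fingers move at their own pace and stop on an object; "newtons" is the grip in N (left out, the last holds). Time passes only in rows, so rows that do not move let the fingers close, or fill a call up. It gives the time, the measured TCP pose, the force and the opening at its end, in the units of the state.
- ctrl.read_state(): the state, without advancing time (a new reading comes with each control period).
- ctrl.capture(name): name is "scene" or "top" or "wrist"; returns a dict with "color" (384x512x3 uint8, blue, green, red), "z_map" (384x512 float32, mm along the optical axis (not along the pixel's ray), 0 where there is no reading), "mtx" (3x3 intrinsics, pixels), "extrinsics" (4x4, takes a point from camera to world coordinates). Camera axes: x right, y up, looking along -z (the intrinsics and any distortion apply to the point x, -y, -z); pixel columns grow to the right and rows downward; lengths in mm; the calibration is good to about 2 mm. The wrist camera is an equidistant fisheye: a pixel r from the principal point sees the ray r / f radians off the axis. A picture is of the moment at which its call begins.
- ctrl.sign_off(): hands the job in, once; it reports no verdict.
Trained networks look in the newest picture that a camera, given by its name, has taken for a name from the list of things; names that differ only in an ending like _2 or _b are one class to them, and where a whole thing is asked for, a point or a joint stands for the part that bears it (a point fixed in the world has none). Each returns a list of dicts, best first, with "score" (0 to 1); they miss things now and then, are a little off and sometimes report something else, mostly with a low value. They report only what shows in the picture. A call takes as long as a camera call. They do not tell look-alikes from the thing itself.
- ctrl.recognise(camera, query): "rect" ([centre column, centre row, width, height] in pixels, round what is visible of it).
The state is a dict: "time_s": time; "qpos": joint angles; "qvel": joint speeds; "effort": joint torques, N m; "tool_pos": TCP position; "tcp_rot": TCP orientation; "contact_force": force on the tool from outside, world axes, zero at the start; "ft_torque": the same for the moment, N m; "finger_gap": finger opening in mm.
Only numpy, scipy, OpenCV 4.12 (cv2) and the standard library are available. Lean on these libraries where they do the work, as an engineer would, in place of code of your own. Each camera call takes 0.05 s, during which the arm holds its last target. There are 200 camera calls.

### The job

Lift the spatter shield out of its rack and hang it on the rotary unit's housing: pass its keyhole over the screw head until the shield lies flat on the housing face, then pull it down until it snaps past the ridge and is fully home, upright, and let go. The screw is clamped somewhere along its adjusting slot, so feel for it; press and pull gently, with no more than about 2 kg of force, and leave the jar, chuck key and lens cap alone.

Things in the scene. Friction and masses are not known exactly. Their poses are not given: they have to be found in the camera images.
- shield: Loose spatter shield, about 0.3 kg: upright aluminium sheet 120 wide (its y) x 105 high (z) x 4 mm thick (x, -2 to +2 mm). Origin: middle of its lower edge; z up; +x is its front, with the handle and rails. Starts upright in the rack, lower edge 8 mm above the table.
- shield_grip (a point): Middle of the black block handle on top of the shield, 136 mm above the shield's origin. The handle is 12 mm thick (shield's x, -2 to +10 mm) x 40 mm wide (y) and reaches from 94 to 152 mm above the origin. Axes as the shield's.
- shield_hole (a point): Centre of the keyhole's entry hole (18 mm wide, 20 mm high, corners cut), 50 mm above the shield's origin, on its back surface; axes as the shield's. The hole opens upward into a slot 9 mm wide whose closed end is 81 mm above the origin.
- shield_seat (a point): Where the screw's axis stands in the slot when the shield is home, 28 mm above the hole's centre, on the back surface; axes as the shield's. On the front, rails either side of the slot rise from 60 to 68 mm above the shield's origin to a ridge 4 mm high, then fall to a plateau 2 mm high from 72 mm up: the head rides over the ridge and drops behind it.
- rack: Fixed dark steel rack 90 x 150 mm: base 8 mm thick with two pairs of cheeks at its ends, 36 mm above the base (tops 44 mm above the table), leaving a 6 mm wide channel along its y in which the shield stands. Origin at the centre of its underside; z up.
- housing: Fixed white steel housing of the rotary unit, 70 deep x 180 wide x 122 mm high, with a black motor behind. Origin at the foot of its flat front face, in the middle; +x points out of that face (away from the robot), y along it, z up. The screw stands out of this face.
- mount (a point): The -y end of the housing's level adjusting slot (32 mm long, its middle above the housing's origin), on the front face, 100 mm above the table; axes as the housing's. The screw's axis is at this height, 4 to 28 mm along +y from here (differs each time, not measured), and does not shift under load. Once home, the spring alone loads screw and face with about 10 N in all.
- screw (a joint): Sprung screw: round head 15 mm across, 4 mm thick, on a 6 mm neck. At 0 the head's underside is 5 mm and its front 9 mm off the face; it cannot be pushed in. Value (m) is how far it is drawn out, up to 6 mm, against 3 N plus 1.2 N per mm: about 0.003 as the ridge passes, 0.001 with the shield home. Pulling down over the ridge takes 5 to 15 N, more than its weight; at home it stops hard.
- wipes_jar: Bystander: jar 52 mm across, 60 mm high. Origin at the centre of its underside.
- chuck_key: Bystander: steel T-shaped chuck key lying flat, about 90 x 80 mm, 14 mm high. Origin at its middle on the table.
- lens_cap: Bystander: black round cap 44 mm across, 22 mm high. Origin at the centre of its underside.
There are look-alikes about, which are no part of the job. Several things have the shape of the shield; the one meant has the colours described above. There is more than one size of the housing; the one meant has the size given above.

How it is judged (in metres and radians):
On the way, in this order (a step that is already met when the one before it is completed fails the run):
1. the shield is lifted clear of the rack (its lower edge more than 50 mm above the rack's underside) (z of shield in the frame of rack above 0.05 m), for 0.1 s.
2. the entry hole is over the screw head: the shield's back within 3 mm of the housing face, hole centre within 6 mm of the screw's height (x of shield_hole in the frame of mount between -0.003 and 0.003 m and z of shield_hole in the frame of mount between -0.006 and 0.006 m and y of shield_hole in the frame of mount between -0.002 and 0.034 m), for 0.1 s.
3. the shield is pulled down home behind the ridge (z of shield_seat in the frame of mount below 0.0025 m and value of joint screw between 0.0004 and 0.002 m), for 0.2 s.
At the end, for the whole second after the job is handed in: The shield hangs at rest, released: seat within 3 mm of the screw's height (2.5 mm above), -2 to 34 mm along the slot from the mount, back within 3 mm of the housing face, head behind the ridge (screw drawn out 0.4 to 2 mm), upright within 0.12 rad (all of step 3 and z of shield_seat in the frame of mount above -0.003 m and x of shield_seat in the frame of mount between -0.003 and 0.003 m and y of shield_seat in the frame of mount between -0.002 and 0.034 m and angle between shield's own z axis and vertical below 0.12 rad and linear speed of shield below 0.02 m/s); the robot touches nothing.
It fails at once if the shield is forced against the housing or its screw with more than 40 N (contact force between shield and housing above 40 N).
It fails at once if a bystander is moved more than 15 mm (distance of any of wipes_jar, chuck_key, lens_cap from where it was at the start of the episode above 0.015 m).
It also fails if it takes over 61 s, if anything falls off the work surface, if the arm or the gripper's body presses on something with over 40 N, if the wrist force passes 120 N, or if a joint passes its speed limit or range.

## Working session

There is one attempt and no reset: what is moved stays moved. The work goes in short steps, Python scripts to look and compute and a tool call to move; the robot and the scene stay as the last step left them, time stands still between calls to the robot, and variables do not carry over. Pictures are saved under pics/ and viewed, about 8 in all and at most 12, crops included, and the job is handed in when it is done.

Besides the shell and the picture viewer there is one more tool, called after ">>>" by a JSON object that holds its "op" and its "data". move_arm: Moves the arm, as the interface text tells. Its arguments: {"type":"object","properties":{"steps":{"type":"array"},"newtons":{"type":"number"}},"required":["steps"]}

```bash
mkdir -p pics; cat > h.py <<'E'
import numpy as np, cv2
from scipy.spatial.transform import Rotation as R
from station import ctrl
def cap(n,f=None):
    c=ctrl.capture(n)
    if f: cv2.imwrite('pics/'+f,c['color'])
    np.savez('last_%s.npz'%n,**c)
    return c
def cloud(c):
    K=c['mtx'];z=c['z_map'];h,w=z.shape
    u,v=np.meshgrid(np.arange(w),np.arange(h))
    p=np.stack([(u-K[0,2])/K[0,0]*z,-(v-K[1,2])/K[1,1]*z,-z,np.ones_like(z)],-1)
    P=(p@c['extrinsics'].T)[...,:3]; P[z==0]=np.nan
    return P
E
python3 - <<'E'
from h import *
s=ctrl.read_state(); print(s)
a=cap('scene');b=cap('top')
cv2.imwrite('pics/st.png',cv2.resize(np.vstack([a['color'],b['color']]),(400,600)) )
cv2.imwrite('pics/scene.png',cv2.resize(a['color'],(768,576)));cv2.imwrite('pics/top.png',cv2.resize(b['color'],(768,576)))
for n,c in(('scene',a),('top',b)):
    print(n,c['mtx'].round(1).tolist(),c['extrinsics'].round(3).tolist())
    P=cloud(c)
    for q in ['shield','rack','housing','screw','wipes_jar','chuck_key','lens_cap','shield_grip']:
        for d in ctrl.recognise(n,q):
            x=d['rect'];print(q,round(d['score'],2),np.round(x),P[int(x[1]),int(x[0])].round())
E
```

```text
{'time_s': 0.0, 'qpos': array([-1.36092265e+00,  2.64750415e-01,  1.60533192e+00, -8.40038943e-06,
        1.27370679e+00, -3.69089685e-02]), 'qvel': array([-0.00149644,  0.00049569, -0.00118968, -0.00184961, -0.00188688,
        0.00031073]), 'effort': array([-2.21808773e-04, -5.02112925e+01, -3.56874382e+01,  7.27381837e-02,
        2.93826777e-02, -2.10347448e-04]), 'tool_pos': array([ 164.8146005 , -654.22820435,  403.41217838]), 'tcp_rot': array([-3.11553552e+00, -3.86396937e-01,  3.10359966e-04]), 'contact_force': array([ 0.13399551,  0.39402305, -0.03683962]), 'ft_torque': array([0.016384  , 0.00435051, 0.04081431]), 'finger_gap': 87.93664154701501}
scene [[356.7, 0.0, 258.1], [0.0, 356.7, 195.5], [0.0, 0.0, 1.0]] [[-0.162, -0.672, 0.723, 1217.876], [0.987, -0.108, 0.121, 143.326], [-0.004, 0.733, 0.681, 770.778], [0.0, 0.0, 0.0, 1.0]]
shield 0.86 [230. 182.  52.  28.] [358. -94.   8.]
shield 0.81 [181. 202.  53.  40.] [ 544. -191.   83.]
shield 0.56 [166. 160.  50.  28.] [ 276. -347.    6.]
rack 0.77 [185. 222.  56.  26.] [ 552. -185.    6.]
housing 0.97 [321. 205.  74.  64.]
[... 544 characters left out ...]
457.7, 193.5], [0.0, 0.0, 1.0]] [[0.027, 0.991, -0.128, 367.577], [-1.0, 0.028, 0.003, 50.627], [0.006, 0.128, 0.992, 1565.176], [0.0, 0.0, 0.0, 1.0]]
shield 0.81 [360. 289.  52.  40.] [ 261. -346.    2.]
shield 0.53 [315. 201.  39.  14.] [ 541. -179.   86.]
rack 0.64 [311. 203.  45.  33.] [ 539. -176.   42.]
housing 0.67 [199. 226.  59.  45.] [450. 191. 124.]
wipes_jar 0.56 [257. 155.  13.  16.] [697.  12.  59.]
chuck_key 0.44 [209. 154.  25.  21.] [706. 178.  -0.]
lens_cap 0.47 [322. 161.  12.  16.] [ 691. -213.   20.]
shield_grip 0.96 [286. 257.  46.  38.] [357. -99.   1.]
shield_grip 0.58 [317. 198.  38.  11.] [ 542. -174.  157.]
shield_grip 0.57 [362. 290.  50.  42.] [ 254. -356.    2.]
```

View pics/scene.png

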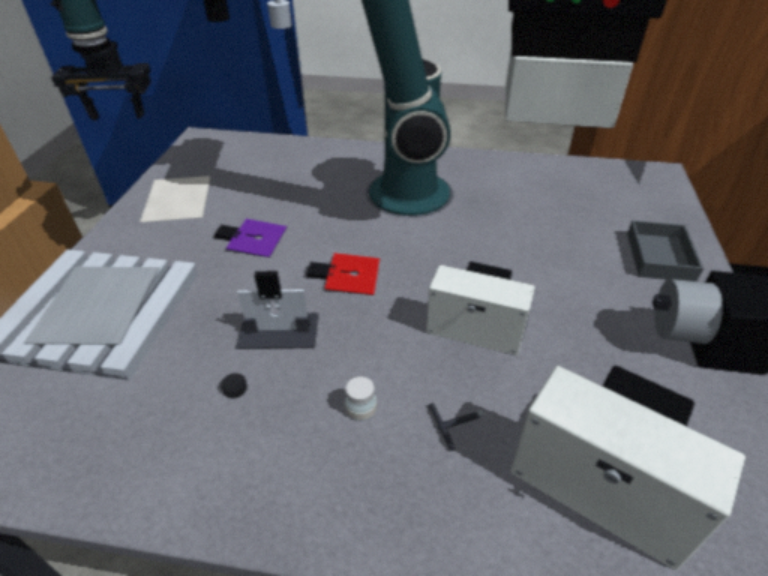

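View pics/top.png

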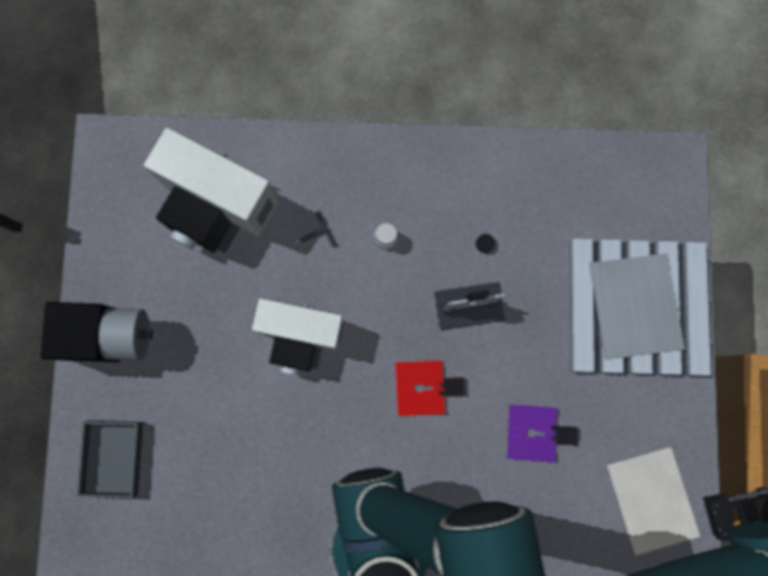

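Scene pictures (768×576 px). Things shaped like the shield are the aluminium one with the black handle in the rack (268,305), a red one (350,273) and a purple one (257,237). The housings are a small one (480,308) and a large one (627,465). I'd choose the aluminium shield and the small housing, whose top is at z≈124 mm. Next I'll measure them and check in a close crop.

```bash
python3 - <<'E'
from h import *
a=dict(np.load('last_scene.npz'));b=dict(np.load('last_top.npz'))
A=cloud(a);B=cloud(b)
np.set_printoptions(suppress=True,precision=1)
def near(P,c,r,lo,hi):
    m=(np.hypot(P[...,0]-c[0],P[...,1]-c[1])<r)&(P[...,2]>lo)&(P[...,2]<hi);return m
for n,P in(('s',A),('t',B)):
    for nm,c,r in(('small',(485,190),150),('big',(800,400),190)):
        m=near(P,c,r,90,200);z=P[m][:,2]
        h,e=np.histogram(z,bins=np.arange(90,200,4));k=np.argmax(h);zt=e[k]
        m=near(P,c,r,zt-6,zt+10);q=P[m]
        rc=cv2.minAreaRect(q[:,:2].astype(np.float32));print(n,nm,'ztop',np.median(q[:,2]),'rect',rc,cv2.boxPoints(rc).tolist())
# front face small housing from scene
from numpy.linalg import svd
def plane(q,it=300,t=2.5):
    rng=np.random.default_rng(0);best=None
    for _ in range(it):
        s=q[rng.choice(len(q),3,False)];n=np.cross(s[1]-s[0],s[2]-s[0])
        if np.linalg.norm(n)<1e-6 or abs(n[2])>0.3*np.linalg.norm(n):continue
        n/=np.linalg.norm(n);i=abs((q-s[0])@n)<t
        if best is None or i.sum()>best.sum():best=i
    q=q[best];c=q.mean(0);n=svd(q-c)[2][2];n*=np.sign(n[0]);return c,n,q
m=near(A,(500,195),130,12,112);c,n,q=plane(A[m]);print('face',c,n.round(4),len(q),np.degrees(np.arctan2(n[1],n[0])))
t=np.array([-n[1],n[0],0]);t/=np.linalg.norm(t);s=(q-c)@t;print('ext',s.min(),s.max(),q[:,2].min(),q[:,2].max())
m=near(A,(542,-183),90,55,108);c,n,q=plane(A[m],t=2);print('shield',c,n.round(4),len(q),np.degrees(np.arctan2(n[1],n[0])))
t=np.array([-n[1],n[0],0]);t/=np.linalg.norm(t);s=(q-c)@t;print('ext',s.min(),s.max(),q[:,2].min(),q[:,2].max(), 'mid',c+t*(s.min()+s.max())/2)
for n_,P in(('s',A),('t',B)):
    m=near(P,(542,-183),80,125,175);q=P[m];print(n_,'handle',len(q),q.min(0),q.max(0),np.median(q,0),cv2.minAreaRect(q[:,:2].astype(np.float32)))
    m=near(P,(542,-183),110,25,48);q=P[m];print(n_,'rack',len(q),cv2.minAreaRect(q[:,:2].astype(np.float32)))
    m=near(P,(542,-183),110,4,48);q=P[m];print(n_,'rack',len(q),cv2.minAreaRect(q[:,:2].astype(np.float32)))
x=np.hstack([cv2.resize(a['color'][165:250,140:225],(400,400),interpolation=2),cv2.resize(a['color'][165:250,275:360],(400,400),interpolation=2)]);cv2.imwrite('pics/crop1.png',x)
E
```

```text
s small ztop 120.93358586442116 rect ((481.53533935546875, 193.60494995117188), (180.15054321289062, 74.37775421142578), 79.24978637695312) [[428.1976013183594, 112.04727935791016], [501.2699890136719, 98.17377471923828], [534.873046875, 275.1626281738281], [461.8006896972656, 289.0361328125]]
s big ztop 168.6720665087962 rect ((785.8632202148438, 392.75189208984375), (250.19049072265625, 99.78701782226562), 63.620513916015625) [[685.58349609375, 302.8511047363281], [774.979736328125, 258.5143127441406], [886.1429443359375, 482.6526794433594], [796.7467041015625, 526.989501953125]]
t small ztop 121.7388979503013 rect ((482.4613342285156, 194.77117919921875), (179.58486938476562, 70.19853210449219), 79.5527114868164) [[431.66180419921875, 112.8318862915039], [500.6966247558594, 100.10272979736328], [533.2608642578125, 276.7104797363281], [464.2260437011719, 289.43963623046875]]
t big ztop 169.6103940598182 rect ((787.5491943359375, 393.3243408203125), (252.41339111328125, 98.61112976074219), 63.5801887512207) [[687.2381591796875, 302.2371826171875], [775.5501708984375, 258.36065673828
[... 521 characters left out ...]
953), (12.449542045593262, 40.3966064453125), 11.617345809936523)
s rack 270 ((546.9801025390625, -185.752685546875), (19.75543212890625, 124.50540924072266), 14.634879112243652)
s rack 1099 ((543.101318359375, -186.09388732910156), (90.02865600585938, 149.6121368408203), 9.673739433288574)
t handle 73 [ 539.  -204.1  126.8] [ 558.  -163.7  168.8] [ 547.3 -182.6  157.7] ((548.8533935546875, -183.76980590820312), (13.502263069152832, 39.4669303894043), 10.009565353393555)
t rack 70 ((539.0646362304688, -185.47500610351562), (19.390850067138672, 122.62061309814453), 7.966869831085205)
t rack 1073 ((544.833740234375, -184.09619140625), (216.64215087890625, 209.7107391357422), 77.33492279052734)
```

View pics/crop1.png

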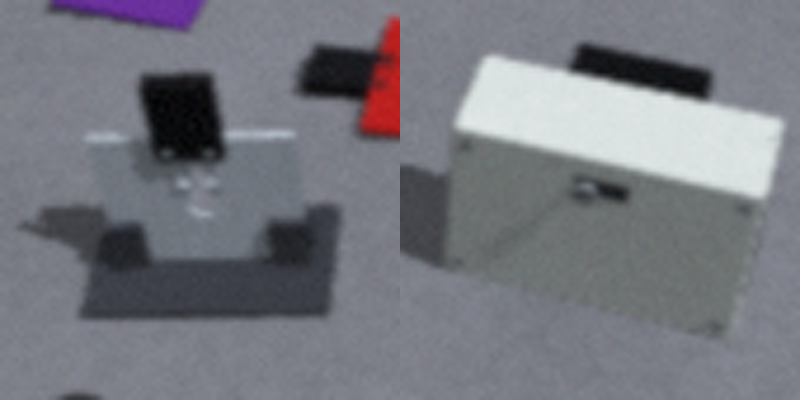

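The crop shows the aluminium shield, with its black handle and rails facing the camera (+x). It also shows the small white housing, 180 × 70 × 122 mm, with the screw near the −y end of its slot (crop 585,190). Both choices match the description, so I'll move over the shield.

>>> {"op": "move_arm", "data": {"steps": [{"jaw": 1,"offset": [30.4,-22.6,0],"rot": [0,0,0]},{"jaw": 1,"offset": [30.4,-22.6,0],"rot": [0,0,0]},{"jaw": 1,"offset": [30.4,-22.6,0],"rot": [0,0,0]},{"jaw": 1,"offset": [30.4,-22.6,0],"rot": [0,0,0]},{"jaw": 1,"offset": [30.4,-22.6,0],"rot": [0,0,0]},{"jaw": 1,"offset": [30.4,-22.6,0],"rot": [0,0,0]},{"jaw": 1,"offset": [30.4,-22.6,0],"rot": [0,0,0]},{"jaw": 1,"offset": [30.4,-22.6,0],"rot": [0,0,0]}]}}

```text
time_s: 1.7
tool_pos: [357.3, -418.5, 405.0]
tcp_rot: [3.117, 0.386, 0.001]
contact_force: [0.5, -0.5, -0.4]
finger_gap: 88.0
```

>>> {"op": "move_arm", "data": {"steps": [{"jaw": 1,"offset": [30.4,-22.6,0],"rot": [0,0,0]},{"jaw": 1,"offset": [30.4,-22.6,0],"rot": [0,0,0]},{"jaw": 1,"offset": [30.4,-22.6,0],"rot": [0,0,0]},{"jaw": 1,"offset": [30.4,-22.6,0],"rot": [0,0,0]},{"jaw": 1,"offset": [30.4,-22.6,0],"rot": [0,0,0]},{"jaw": 1,"offset": [30.4,-22.6,0],"rot": [0,0,0]},{"jaw": 1,"offset": [30.4,-22.6,0],"rot": [0,0,0]},{"jaw": 1,"offset": [30.4,-22.6,0],"rot": [0,0,0]}]}}

```text
time_s: 2.5
tool_pos: [549.0, -183.7, 405.0]
tcp_rot: [3.117, 0.387, 0.001]
contact_force: [1.4, 0.0, -0.2]
finger_gap: 88.0
```

>>> {"op": "move_arm", "data": {"steps": [{"jaw": 1,"offset": [0,0,0],"rot": [0,0,-0.15]},{"jaw": 1,"offset": [0,0,0],"rot": [0,0,-0.15]},{"jaw": 1,"offset": [0,0,0],"rot": [0,0,-0.15]},{"jaw": 1,"offset": [0,0,0],"rot": [0,0,-0.15]},{"jaw": 1,"offset": [0,0,0],"rot": [0,0,-0.15]},{"jaw": 1,"offset": [0,0,0],"rot": [0,0,-0.15]},{"jaw": 1,"offset": [0,0,0],"rot": [0,0,-0.15]},{"jaw": 1,"offset": [0,0,0],"rot": [0,0,-0.15]}]}}

```text
time_s: 3.3
tool_pos: [548.2, -185.0, 404.8]
tcp_rot: [2.348, 2.087, 0.0]
contact_force: [0.1, -0.0, 0.3]
finger_gap: 88.2
```

>>> {"op": "move_arm", "data": {"steps": [{"jaw": 1,"offset": [0,0,0],"rot": [0,0,-0.1]},{"jaw": 1,"offset": [0,0,0],"rot": [0,0,-0.1]},{"jaw": 1,"offset": [0,0,0],"rot": [0,0,-0.1]},{"jaw": 1,"offset": [0,0,0],"rot": [0,0,-0.004]},{"jaw": 1,"offset": [0,0,0],"rot": [0,0,0]},{"jaw": 1,"offset": [0,0,0],"rot": [0,0,0]},{"jaw": 1,"offset": [0,0,0],"rot": [0,0,0]},{"jaw": 1,"offset": [0,0,0],"rot": [0,0,0]}]}}

```text
time_s: 4.1
tool_pos: [548.2, -185.1, 404.7]
tcp_rot: [2.013, 2.412, -0.0]
contact_force: [-1.2, 0.5, 0.6]
finger_gap: 87.9
```

```bash
cat >> h.py <<'E'
def st():
    s=ctrl.read_state();M=R.from_rotvec(s['tcp_rot']).as_matrix()
    print('t',round(s['time_s'],2),'tcp',s['tool_pos'].round(2),'x_t',M[:,0].round(4),'z_t',M[:,2].round(4),'yaw',np.degrees(np.arctan2(M[1,0],M[0,0])).round(2),'F',s['contact_force'].round(2),'T',s['ft_torque'].round(2),'gap',round(s['finger_gap'],2))
    return s,M
def ray(c,u,v):  # fisheye wrist ray, world
    K=c['mtx'];a=np.array([(u-K[0,2])/K[0,0],(v-K[1,2])/K[1,1]]);t=np.linalg.norm(a)
    d=np.array([np.sin(t)*a[0]/t,-np.sin(t)*a[1]/t,-np.cos(t)]);E=c['extrinsics'];return E[:3,3],E[:3,:3]@d
def wproj(c,p):
    E=c['extrinsics'];q=E[:3,:3].T@(np.asarray(p)-E[:3,3]);r=np.hypot(q[0],q[1]);t=np.arctan2(r,-q[2]);K=c['mtx']
    return K[0,2]+K[0,0]*t*q[0]/r,K[1,2]-K[1,1]*t*q[1]/r
def wcloud(c):
    K=c['mtx'];z=c['z_map'];h,w=z.shape;u,v=np.meshgrid(np.arange(w),np.arange(h))
    a=(u-K[0,2])/K[0,0];b=(v-K[1,2])/K[1,1];t=np.hypot(a,b)+1e-9;k=np.tan(t)/t*z
    p=np.stack([k*a,-k*b,-z,np.ones_like(z)],-1);P=(p@c['extrinsics'].T)[...,:3];P[(z==0)|(t>1.4)]=np.nan;return P
E
python3 - <<'E'
from h import *
np.set_printoptions(suppress=True,precision=2)
st();c=cap('wrist');cv2.imwrite('pics/w1.png',cv2.resize(c['color'],(768,576),interpolation=2));print(c['mtx'].tolist(),c['extrinsics'].round(3).tolist())
for q in['shield_grip','rack','housing','screw']:
    for d in ctrl.recognise('wrist',q):print(q,d)
P=wcloud(c);m=(np.hypot(P[...,0]-548,P[...,1]+184)<60)&(P[...,2]>148)&(P[...,2]<175);q=P[m];print(len(q),np.median(q,0),cv2.minAreaRect(q[:,:2].astype(np.float32)))
E
```

```text
t 4.1 tcp [ 548.22 -185.07  404.72] x_t [-0.18  0.98 -0.  ] z_t [ 0. -0. -1.] yaw 100.28 F [-1.16  0.47  0.62] T [ 0.   -0.14  0.  ] gap 87.94
[[297.3186396354542, 0.0, 255.368636042506], [0.0, 297.3186396354542, 191.9506348974091], [0.0, 0.0, 1.0]] [[0.984, -0.173, -0.044, 535.896], [0.178, 0.952, 0.251, -121.438], [-0.001, -0.255, 0.967, 384.847], [0.0, 0.0, 0.0, 1.0]]
shield_grip {'rect': [255.7, 182.9, 13.2, 118.6], 'score': 0.87}
shield_grip {'rect': [128.7, 83.7, 87.6, 111.2], 'score': 0.7}
shield_grip {'rect': [69.0, 208.7, 62.1, 40.4], 'score': 0.67}
rack {'rect': [252.1, 165.8, 68.4, 112.3], 'score': 0.84}
792 [ 548.82 -183.09  159.86] ((548.7666015625, -184.8368377685547), (12.15729808807373, 40.10258865356445), 10.65330982208252)
```

View pics/w1.png

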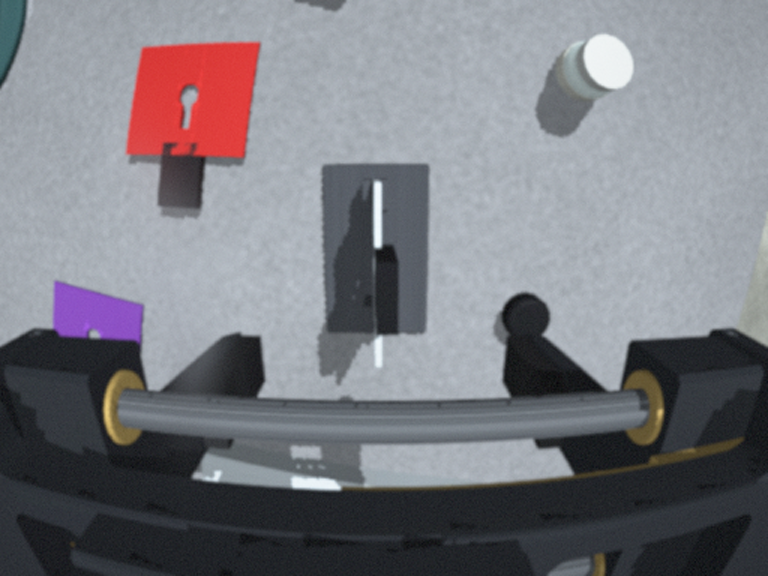

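The wrist picture shows the aluminium shield at (380,270) with its handle to the right (+x), clear of the jar (600,65) and lens cap (525,315). Before gripping, I'll look closely at the screw with the hand still empty.

>>> {"op": "move_arm", "data": {"steps": [{"jaw": 1,"offset": [35.7,9.9,0],"rot": [0,0,0]},{"jaw": 1,"offset": [35.7,9.9,0],"rot": [0,0,0]},{"jaw": 1,"offset": [35.7,9.9,10],"rot": [0,0,0]},{"jaw": 1,"offset": [35.7,9.9,10],"rot": [0,0,0]},{"jaw": 1,"offset": [35.7,9.9,10],"rot": [0,0,0]},{"jaw": 1,"offset": [35.7,9.9,10],"rot": [0,0,0]},{"jaw": 1,"offset": [35.7,9.9,10],"rot": [0,0,0]},{"jaw": 1,"offset": [35.7,9.9,10],"rot": [0,0,0]}]}}

```text
time_s: 5.15
tool_pos: [575.0, 111.6, 344.5]
tcp_rot: [2.013, 2.412, 0.001]
contact_force: [-0.2, 1.2, -0.6]
finger_gap: 88.3
```

>>> {"op": "move_arm", "data": {"steps": [{"jaw": 1,"offset": [0,0,0],"rot": [0,0,0]},{"jaw": 1,"offset": [0,0,0],"rot": [0,0,0]},{"jaw": 1,"offset": [0,0,0],"rot": [0,0,0]},{"jaw": 1,"offset": [0,0,0],"rot": [0,0,0]},{"jaw": 1,"offset": [0,0,0],"rot": [0,0,0]},{"jaw": 1,"offset": [0,0,0],"rot": [0,0,0]},{"jaw": 1,"offset": [0,0,0],"rot": [0,0,0]},{"jaw": 1,"offset": [0,0,0],"rot": [0,0,0]}]}}

```text
time_s: 5.95
tool_pos: [575.0, 109.8, 344.8]
tcp_rot: [2.013, 2.412, 0.0]
contact_force: [0.6, -0.4, 0.3]
finger_gap: 88.3
```

```bash
python3 - <<'E'
from h import *
np.set_printoptions(suppress=True,precision=2)
st();c=cap('wrist')
x=c['color'];cv2.imwrite('pics/w2.png',cv2.resize(x,(768,576),interpolation=2));print(c['extrinsics'].round(3).tolist())
for q in['housing','screw']:
    for d in ctrl.recognise('wrist',q):print(q,d)
P=wcloud(c)
m=(np.hypot(P[...,0]-490,P[...,1]-190)<150)&(abs(P[...,2]-121)<5);q=P[m];rc=cv2.minAreaRect(q[:,:2].astype(np.float32));print(len(q),np.median(q,0),rc,cv2.boxPoints(rc).tolist())
print('predicted screw px',[wproj(c,(514.9+.984*7+.178*k,172.1-.178*7+.984*k,100)) for k in(-1,6,28)])
E
```

```text
t 5.95 tcp [575.03 109.78 344.82] x_t [-0.18  0.98  0.  ] z_t [ 0.  0. -1.] yaw 100.29 F [ 0.65 -0.4   0.29] T [-0.04 -0.06 -0.04] gap 88.3
[[0.984, -0.173, -0.045, 562.704], [0.178, 0.952, 0.251, 173.426], [-0.001, -0.255, 0.967, 324.945], [0.0, 0.0, 0.0, 1.0]]
housing {'rect': [449.8, 42.0, 123.4, 84.1], 'score': 0.84}
housing {'rect': [148.9, 102.3, 189.6, 198.7], 'score': 0.7}
screw {'rect': [199.6, 101.7, 11.1, 19.2], 'score': 0.56}
17233 [483.27 179.87 122.18] ((479.2491149902344, 182.25143432617188), (157.731689453125, 70.81649780273438), 79.66854858398438) [[430.2709655761719, 111.01445007324219], [499.93927001953125, 98.31407165527344], [528.227294921875, 253.48841857910156], [458.5589599609375, 266.18878173828125]]
predicted screw px [(np.float64(201.2714855395802), np.float64(111.25835032771047)), (np.float64(204.35816903616148), np.float64(102.5862775705271)), (np.float64(214.35841206220869), np.float64(75.45407847666347))]
```

View pics/w2.png

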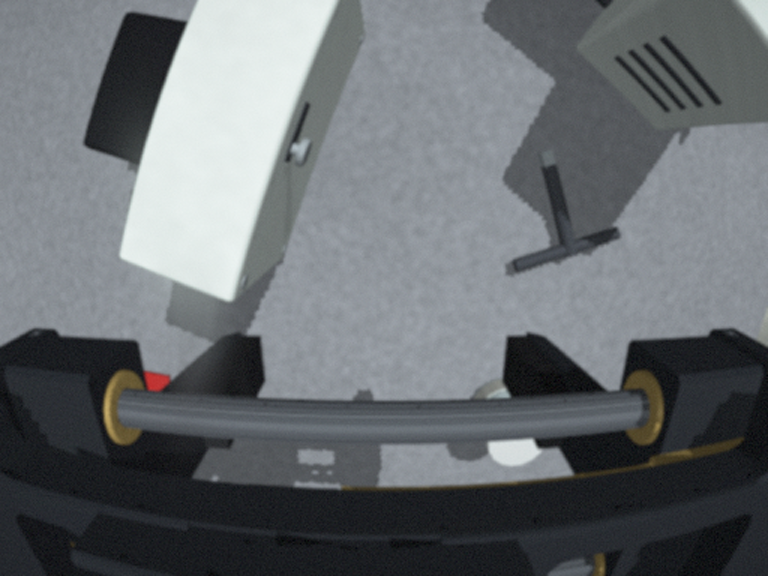

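The screw head shows clearly at (301,150) in the 768-px picture, near the −y end of the black slot. Now I'll work out its coordinates.

```bash
python3 - <<'E'
from h import *
np.set_printoptions(suppress=True,precision=2)
c=dict(np.load('last_wrist.npz'));P=wcloud(c)
yaw=np.radians(-10.33);n=np.array([np.cos(yaw),np.sin(yaw),0]);t=np.array([-n[1],n[0],0])
d=P@n;s=P@t
m=(np.abs(P[...,2]-60)<48)&(s>20)&(s<300)&(d>440)&(d<500)
print(m.sum());q=P[m]
h,e=np.histogram(q@n,bins=np.arange(440,500,1));k=np.argmax(h);print('mode',e[k],h[max(k-4,0):k+12])
i=abs(q@n-e[k])<3;Q=q[i];cc=Q.mean(0);nn=np.linalg.svd(Q-cc)[2][2];nn*=np.sign(nn[0]);print('face plane',cc,nn.round(4),'yaw',np.degrees(np.arctan2(nn[1],nn[0])),'d',np.median(Q@n))
D=np.median(Q@n)
# housing top edges along t and n
mt=(abs(P[...,2]-122)<4)&(d<D+5)&(d>D-80);print('top d range',np.percentile(d[mt],[.5,99.5]),'s min',np.percentile(s[mt],[.1,.5,1]))
# screw blob
m=(d>D+3.5)&(d<D+14)&(P[...,2]>85)&(P[...,2]<115)&(s>230)&(s<330)
# s of centre of housing
s0=np.percentile(s[mt],.3)+90;print('housing mid s',s0)
m=(d>D+3.5)&(d<D+14)&(P[...,2]>85)&(P[...,2]<118)&(abs(s-s0)<40)
q=P[m];v,u=np.nonzero(m);print('screw',len(q),'s rel mount',np.percentile(q@t-s0+16,[2,50,98]),'z',np.percentile(q[:,2],[2,50,98]),'d',np.percentile(q@n-D,[2,50,98]),'px',u.min(),u.max(),v.min(),v.max())
# ray check: head pixel centre -> plane z=100
for uv in((200.5,101.5),(199.6,101.7),((u.min()+u.max())/2,(v.min()+v.max())/2)):
    o,r=ray(c,*uv);k=(n@np.array(o)-(D+8))/-(n@r);p=o+k*r;print(uv,'at head front plane',p, 's rel mount',p@t-s0+16)
g=cv2.resize(c['color'][75:130,170:240],(700,550),interpolation=cv2.INTER_CUBIC);cv2.imwrite('pics/c2.png',g)
a=dict(np.load('last_scene.npz'))
K=a['mtx'];E=a['extrinsics'];
for uv in((314.3,205.4),):
    r=E[:3,:3]@np.array([(uv[0]-K[0,2])/K[0,0],-(uv[1]-K[1,2])/K[1,1],-1]);o=E[:3,3];k=((D+9)-o@n)/(r@n);p=o+k*r;print('scene',p,p@t-s0+16)
E
```

```text
2403
mode 473 [   0    0    0   34 1911  286   10   11    9    8   23   24   25   59
    3    0]
face plane [509.82 155.7   68.32] [ 0.98 -0.18 -0.  ] yaw -10.358467897187726 d 473.6238413746255
top d range [405.16 473.63] s min [187.66 188.62 189.64]
housing mid s 278.2218301249163
screw 155 s rel mount [-1.01  5.79 12.89] z [ 96.01 104.84 108.25] d [3.89 7.79 9.25] px 196 207 92 111
(200.5, 101.5) at head front plane [521.82 176.98 110.69] s rel mount 5.456485952602861
(199.6, 101.7) at head front plane [521.76 176.69 113.68] s rel mount 5.168046005760516
(np.float64(201.5), np.float64(101.5)) at head front plane [521.85 177.14 106.98] s rel mount 5.626881675457753
scene [523.17 178.85 102.83] 7.5403517010296355
```

View pics/c2.png

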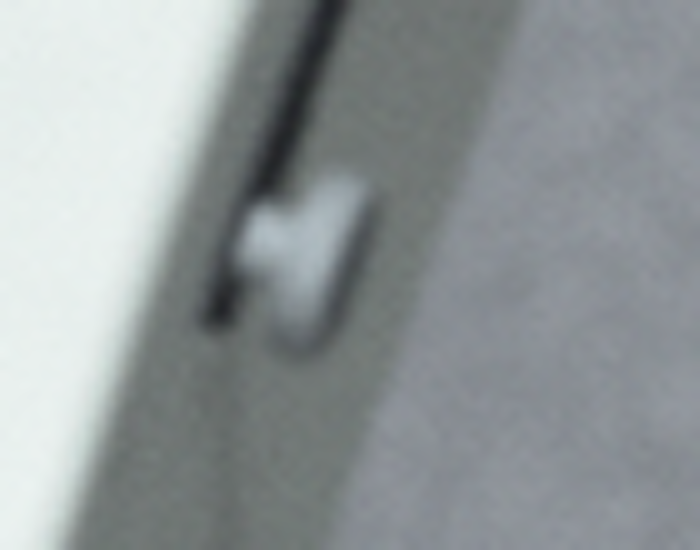

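The screw sits about 6 mm from the mount, at world position (514, 178.8) on the face, and the face yaw is −10.35°. I'll go back, descend on the handle and close lightly.

>>> {"op": "move_arm", "data": {"steps": [{"jaw": 1,"offset": [-35.65,-9.8,0],"rot": [0,0,0]},{"jaw": 1,"offset": [-35.65,-9.8,0],"rot": [0,0,0]},{"jaw": 1,"offset": [-35.65,-9.8,0],"rot": [0,0,0]},{"jaw": 1,"offset": [-35.65,-9.8,0],"rot": [0,0,0]},{"jaw": 1,"offset": [-35.65,-9.8,0],"rot": [0,0,0]},{"jaw": 1,"offset": [-35.65,-9.8,0],"rot": [0,0,0]},{"jaw": 1,"offset": [-35.65,-9.8,0],"rot": [0,0,0]},{"jaw": 1,"offset": [-35.65,-9.8,0],"rot": [0,0,0]}]}}

```text
time_s: 6.9
tool_pos: [548.7, -185.9, 344.8]
tcp_rot: [2.012, 2.412, 0.0]
contact_force: [0.8, -0.0, 0.3]
finger_gap: 88.2
```

>>> {"op": "move_arm", "data": {"steps": [{"jaw": 1,"offset": [0,0,0],"rot": [0,0,0]},{"jaw": 1,"offset": [0,0,9],"rot": [0,0,0]},{"jaw": 1,"offset": [0,0,9],"rot": [0,0,0]},{"jaw": 1,"offset": [0,0,9],"rot": [0,0,0]},{"jaw": 1,"offset": [0,0,9],"rot": [0,0,0]},{"jaw": 1,"offset": [0,0,9],"rot": [0,0,0]},{"jaw": 1,"offset": [0,0,9],"rot": [0,0,0]},{"jaw": 1,"offset": [0,0,0],"rot": [0,0,0]}]}}

```text
time_s: 7.7
tool_pos: [548.3, -184.0, 288.7]
tcp_rot: [-2.01, -2.41, 0.002]
contact_force: [-0.8, 0.4, -0.3]
finger_gap: 88.0
```

```bash
python3 - <<'E'
from h import *
np.set_printoptions(suppress=True,precision=2)
s,M=st();c=cap('wrist');P=wcloud(c);m=(np.hypot(P[...,0]-548,P[...,1]+184)<60)&(P[...,2]>148)&(P[...,2]<170);q=P[m]
rc=cv2.minAreaRect(q[:,:2].astype(np.float32));print(len(q),np.median(q[:,2]),rc)
print('handle centre in tool',(M.T@(np.array([*rc[0],160])-s['tool_pos'])))
r=(q-s['tool_pos'])@M;print(np.percentile(r,[1,99],axis=0))
E
```

```text
t 7.7 tcp [ 548.29 -183.97  288.7 ] x_t [-0.18  0.98  0.  ] z_t [-0.  0. -1.] yaw 100.34 F [-0.83  0.36 -0.26] T [-0.04 -0.06 -0.  ] gap 88.04
3829 159.93166312454184 ((548.7587280273438, -185.53512573242188), (118.1051025390625, 41.70347595214844), 12.35224437713623)
handle centre in tool [ -1.84   0.54 128.69]
[[-21.01 -58.2  119.15]
 [ 18.62  58.18 140.4 ]]
```

```bash
python3 - <<'E'
from h import *
np.set_printoptions(suppress=True,precision=2)
for i in range(4):
    s,M=st();c=cap('wrist');P=wcloud(c);r=(P-s['tool_pos'])@M
    m=(abs(r[...,1])<18)&(abs(r[...,0])<40)&(P[...,2]>156)&(P[...,2]<163);q=P[m];rc=cv2.minAreaRect(q[:,:2].astype(np.float32))
    print(len(q),rc,M.T@(np.array([*rc[0],160])-s['tool_pos']))
E
```

```text
t 7.75 tcp [ 548.61 -184.23  289.62] x_t [-0.18  0.98  0.  ] z_t [-0.  0. -1.] yaw 100.33 F [-0.17  0.29 -0.19] T [-0.02 -0.14  0.01] gap 88.2
1563 ((549.290283203125, -185.427490234375), (12.132779121398926, 41.73737335205078), 9.652194023132324) [ -1.43   0.67 129.61]
t 7.8 tcp [ 548.92 -184.44  290.36] x_t [-0.18  0.98  0.  ] z_t [-0.  0. -1.] yaw 100.32 F [0.99 0.69 0.54] T [-0.04 -0.13 -0.02] gap 88.24
1541 ((549.1669311523438, -185.0823211669922), (12.023600578308105, 40.97079849243164), 9.545047760009766) [ -0.72   0.2  130.36]
t 7.85 tcp [ 549.11 -184.58  290.88] x_t [-0.18  0.98 -0.  ] z_t [ 0. -0. -1.] yaw 100.32 F [ 0.79 -0.24 -0.9 ] T [-0.   -0.07 -0.02] gap 88.24
1568 ((549.1945190429688, -185.43563842773438), (12.182649612426758, 41.44384002685547), 9.968270301818848) [ -0.83  -0.11 130.88]
t 7.9 tcp [ 549.23 -184.64  291.19] x_t [-0.18  0.98 -0.  ] z_t [ 0. -0. -1.] yaw 100.31 F [ 0.18 -0.84 -0.14] T [ 0.01 -0.09 -0.02] gap 88.07
1530 ((549.17578125, -185.4791259765625), (12.025395393371582, 41.47517776489258), 9.560715675354004) [ -0.75  -0.31 131.19]
```

>>> {"op": "move_arm", "data": {"steps": [{"jaw": 0,"offset": [0,0,0],"rot": [0,0,0]},{"jaw": 0,"offset": [0,0,0],"rot": [0,0,0]},{"jaw": 0,"offset": [0,0,0],"rot": [0,0,0]},{"jaw": 0,"offset": [0,0,0],"rot": [0,0,0]},{"jaw": 0,"offset": [0,0,0],"rot": [0,0,0]},{"jaw": 0,"offset": [0,0,0],"rot": [0,0,0]},{"jaw": 0,"offset": [0,0,0],"rot": [0,0,0]},{"jaw": 0,"offset": [0,0,0],"rot": [0,0,0]}], "newtons": 6}}

```text
time_s: 8.75
tool_pos: [548.9, -184.5, 290.7]
tcp_rot: [-2.013, -2.412, 0.0]
contact_force: [0.2, 0.2, -0.4]
finger_gap: 26.4
```

```bash
python3 - <<'E'
from h import *
np.set_printoptions(suppress=True,precision=2)
for i in range(3):
    s,M=st();print('Ftool',M.T@s['contact_force'],'Ttool',M.T@s['ft_torque']);cap('wrist')
E
```

```text
t 8.75 tcp [ 548.92 -184.54  290.69] x_t [-0.18  0.98  0.  ] z_t [-0.  0. -1.] yaw 100.31 F [ 0.24  0.21 -0.43] T [-0.06 -0.1  -0.04] gap 26.45
Ftool [0.16 0.28 0.43] Ttool [-0.09 -0.08  0.04]
t 8.8 tcp [ 548.93 -184.54  290.7 ] x_t [-0.18  0.98  0.  ] z_t [-0.  0. -1.] yaw 100.31 F [-0.31 -0.3   0.66] T [-0.03 -0.11 -0.04] gap 22.18
Ftool [-0.24 -0.36 -0.66] Ttool [-0.1  -0.05  0.04]
t 8.85 tcp [ 548.93 -184.51  290.68] x_t [-0.18  0.98  0.  ] z_t [-0.  0. -1.] yaw 100.31 F [-0.27 -0.06  0.35] T [-0.02 -0.12 -0.01] gap 18.42
Ftool [-0.01 -0.28 -0.35] Ttool [-0.11 -0.04  0.01]
```

>>> {"op": "move_arm", "data": {"steps": [{"jaw": 0,"offset": [0,0,0],"rot": [0,0,0]},{"jaw": 0,"offset": [0,0,0],"rot": [0,0,0]},{"jaw": 0,"offset": [0,0,0],"rot": [0,0,0]},{"jaw": 0,"offset": [0,0,0],"rot": [0,0,0]},{"jaw": 0,"offset": [0,0,0],"rot": [0,0,0]},{"jaw": 0,"offset": [0,0,0],"rot": [0,0,0]},{"jaw": 0,"offset": [0,0,0],"rot": [0,0,0]},{"jaw": 0,"offset": [0,0,0],"rot": [0,0,0]}], "newtons": 50}}

```text
time_s: 9.7
tool_pos: [548.8, -184.6, 290.7]
tcp_rot: [-2.013, -2.412, 0.0]
contact_force: [-2.0, 0.1, 3.5]
finger_gap: 11.8
```

```bash
python3 - <<'E'
from h import *
np.set_printoptions(suppress=True,precision=2)
for i in range(2):
    s,M=st();print('Ftool',M.T@s['contact_force'],'Ttool',M.T@s['ft_torque']);c=cap('wrist')
P=wcloud(c);r=(P-s['tool_pos'])@M
m=(abs(r[...,1])<5)&(abs(r[...,0])<40)&(P[...,2]>156)&(P[...,2]<163);q=r[m];print(np.percentile(q,[0.5,99.5],axis=0))
E
```

```text
t 9.7 tcp [ 548.85 -184.56  290.71] x_t [-0.18  0.98  0.  ] z_t [-0. -0. -1.] yaw 100.31 F [-2.04  0.05  3.46] T [-0.21  0.82 -0.03] gap 11.77
Ftool [ 0.42 -2.   -3.46] Ttool [ 0.85 -0.05  0.03]
t 9.75 tcp [ 548.84 -184.54  290.7 ] x_t [-0.18  0.98  0.  ] z_t [-0.  0. -1.] yaw 100.32 F [-2.77 -0.83  3.63] T [-0.19  0.74 -0.01] gap 11.84
Ftool [-0.32 -2.88 -3.63] Ttool [ 0.76 -0.05  0.01]
[[-21.07  -4.81 129.34]
 [ 19.56   4.85 134.28]]
```

>>> {"op": "move_arm", "data": {"steps": [{"jaw": 0,"offset": [0,0,-5],"rot": [0,0,0]},{"jaw": 0,"offset": [0,0,-10],"rot": [0,0,0]},{"jaw": 0,"offset": [0,0,-10],"rot": [0,0,0]},{"jaw": 0,"offset": [0,0,-15],"rot": [0,0,0]},{"jaw": 0,"offset": [0,0,-15],"rot": [0,0,0]},{"jaw": 0,"offset": [0,0,-15],"rot": [0,0,0]},{"jaw": 0,"offset": [0,0,-10],"rot": [0,0,0]},{"jaw": 0,"offset": [0,0,0],"rot": [0,0,0]}]}}

```text
time_s: 10.6
tool_pos: [549.8, -184.8, 373.8]
tcp_rot: [2.01, 2.408, 0.003]
contact_force: [0.9, 0.5, -3.3]
finger_gap: 11.5
```

```bash
python3 - <<'E'
from h import *
np.set_printoptions(suppress=True,precision=2)
for i in range(2):
    s,M=st();print('Ftool',M.T@s['contact_force'],'Ttool',M.T@s['ft_torque']);c=cap('scene')
P=cloud(c);r=(P-s['tool_pos'])@M
m=(abs(r[...,1])<15)&(abs(r[...,0])<70)&(r[...,2]>185)&(r[...,2]<285);q=P[m]
q=q[abs(((q-s['tool_pos'])@M)[:,1]+2)<6]
cc=q.mean(0);n=np.linalg.svd(q-cc)[2][2];n*=np.sign(n[0]);R_=(q-s['tool_pos'])@M
print(len(q),'normal in tool',M.T@n,'centre tool',M.T@(cc-s['tool_pos']));print(np.percentile(R_,[1,50,99],axis=0))
E
```

```text
t 10.6 tcp [ 549.79 -184.82  373.76] x_t [-0.18  0.98 -0.  ] z_t [ 0. -0. -1.] yaw 100.31 F [ 0.87  0.49 -3.34] T [-0.02 -0.08  0.01] gap 11.5
Ftool [0.33 0.93 3.35] Ttool [-0.07 -0.04 -0.01]
t 10.65 tcp [ 549.35 -184.65  372.25] x_t [-0.18  0.98 -0.  ] z_t [ 0. -0. -1.] yaw 100.31 F [ 0.46 -0.08 -2.12] T [-0.04 -0.09 -0.01] gap 11.37
Ftool [-0.16  0.43  2.12] Ttool [-0.08 -0.06  0.01]
1142 normal in tool [0.   1.   0.02] centre tool [ -0.28  -3.74 234.88]
[[-58.96  -7.08 186.13]
 [ -0.91  -3.84 235.03]
 [ 59.03   0.58 283.5 ]]
```

The shield is held upright and clear of the rack. I'll turn it to the housing's yaw and carry it round in front of the face.

>>> {"op": "move_arm", "data": {"steps": [{"jaw": 0,"offset": [0,0,0],"rot": [0,0,0.12]},{"jaw": 0,"offset": [0,0,0],"rot": [0,0,0.12]},{"jaw": 0,"offset": [0,0,0],"rot": [0,0,0.1206]},{"jaw": 0,"offset": [30,-4.2,0],"rot": [0,0,0]},{"jaw": 0,"offset": [40,-5.6,0],"rot": [0,0,0]},{"jaw": 0,"offset": [40,-5.6,0],"rot": [0,0,0]},{"jaw": 0,"offset": [40,-5.6,0],"rot": [0,0,0]},{"jaw": 0,"offset": [40,-5.6,0],"rot": [0,0,0]}]}}

```text
time_s: 11.5
tool_pos: [556.3, 8.6, 369.4]
tcp_rot: [-2.412, -2.011, 0.002]
contact_force: [1.0, -0.1, -2.2]
finger_gap: 11.5
```

>>> {"op": "move_arm", "data": {"steps": [{"jaw": 0,"offset": [40,-5.6,0],"rot": [0,0,0]},{"jaw": 0,"offset": [40,-5.6,0],"rot": [0,0,0]},{"jaw": 0,"offset": [40,-5.6,0],"rot": [0,0,0]},{"jaw": 0,"offset": [30,-4,0],"rot": [0,0,0]},{"jaw": 0,"offset": [11.4,-1.4,0],"rot": [0,0,0]},{"jaw": 0,"offset": [0,0,0],"rot": [0,0,0]},{"jaw": 0,"offset": [0,0,0],"rot": [0,0,0]},{"jaw": 0,"offset": [0,0,0],"rot": [0,0,0]}]}}

```text
time_s: 12.3
tool_pos: [564.0, 168.6, 370.3]
tcp_rot: [2.414, 2.01, -0.002]
contact_force: [0.2, -0.7, -3.1]
finger_gap: 11.9
```

```bash
cat >> h.py <<'E'
yaw=np.radians(-10.35);n=np.array([np.cos(yaw),np.sin(yaw),0]);t=np.array([-n[1],n[0],0])
def rel(s):
    p=s['tool_pos'];print('back-off-face',(p@n-479.6).round(2),'s-screw',(p@t-268.1).round(2),'hole z-100',round(p[2]-147-136+50-100,2),'yawerr',round(np.degrees(np.arctan2(*(R.from_rotvec(s['tcp_rot']).as_matrix()[[1,0],0])))-79.65,2),'F n,t,z',np.round([s['contact_force']@n,s['contact_force']@t,s['contact_force'][2]],1))
E
python3 - <<'E'
from h import *
np.set_printoptions(suppress=True,precision=2)
a=cap('scene');c=cap('wrist');s,M=st();rel(s)
x=np.hstack([cv2.resize(a['color'][120:270,250:400],(400,400),interpolation=2),cv2.resize(c['color'][:256,100:356],(400,400),interpolation=2)]);cv2.imwrite('pics/c3.png',x)
for nm,P in(('s',cloud(a)),('w',wcloud(c))):
    r=(P-s['tool_pos'])@M
    m=(abs(r[...,1]+3)<6)&(abs(r[...,0])<75)&(r[...,2]>185)&(r[...,2]<280);q=r[m]
    if len(q)>50:
        cc=q.mean(0);k=np.linalg.svd(q-cc)[2][2];k*=np.sign(k[1]);print(nm,len(q),'normal in tool',k.round(3),np.percentile(q,[1,50,99],axis=0).tolist())
    m=(r[...,1]<-30)&(r[...,1]>-70)&(abs(r[...,0])<90)&(P[...,2]>10)&(P[...,2]<112);q=r[m]
    if len(q)>50: 
        h,e=np.histogram(q[:,1],bins=np.arange(-70,-30,.5));j=e[h.argmax()];q=q[abs(q[:,1]-j)<3];cc=q.mean(0);k=np.linalg.svd(q-cc)[2][2];k*=np.sign(k[1]);print(nm,'face',len(q),'normal',k.round(3),'y med',np.median(q[:,1]))
E
```

```text
t 12.4 tcp [564.1  168.59 370.61] x_t [ 0.18  0.98 -0.  ] z_t [-0. -0. -1.] yaw 79.55 F [ 0.42  0.58 -2.49] T [-0.06 -0.09 -0.  ] gap 11.73
back-off-face 45.03 s-screw -0.91 hole z-100 37.61 yawerr -0.1 F n,t,z [ 0.3  0.6 -2.5]
s 1166 normal in tool [0.   1.   0.02] [[-59.74016595855098, -7.176969939613969, 186.22000678983824], [2.709064127283468, -4.318551585272181, 233.37589055525308], [58.38043080005045, -0.2481580096452718, 279.2012116172835]]
s face 718 normal [ 0.  1. -0.] y med -51.65657432245156
w face 2420 normal [0.   1.   0.01] y med -51.30382191115697
```

View pics/c3.png

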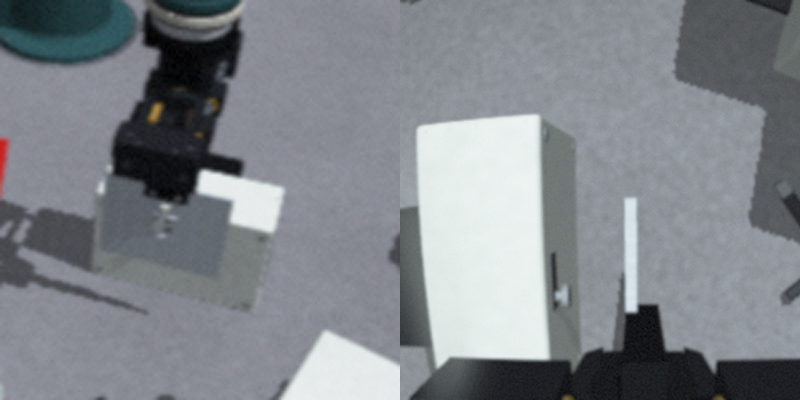

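The crop shows the shield upright and parallel to the face, and the wrist view still shows the screw at (562,295). I'll measure the screw and the shield's edge directly in the tool frame.

```bash
python3 - <<'E'
from h import *
np.set_printoptions(suppress=True,precision=2)
for i in range(2):
    c=cap('wrist');s,M=st();rel(s);P=wcloud(c);r=(P-s['tool_pos'])@M
    z=r[...,2];y=r[...,1];x=r[...,0]
    m=(y>-51.3+3.5)&(y<-51.3+14)&(P[...,2]>85)&(P[...,2]<115)&(abs(x)<40);q=r[m]
    print('screw',len(q),np.percentile(q,[1,3,50,97,99],axis=0).tolist())
    m=(abs(y+4)<6)&(z>150)&(z<195)&(x>22)&(x<90);q=r[m]
    print('sheet top',len(q),np.percentile(q,[1,50,98,99.5],axis=0).tolist())
E
```

```text
t 12.45 tcp [564.14 168.71 370.7 ] x_t [ 0.18  0.98 -0.  ] z_t [-0. -0. -1.] yaw 79.56 F [ 0.41  0.97 -2.21] T [-0.06 -0.08  0.02] gap 11.35
back-off-face 45.05 s-screw -0.78 hole z-100 37.7 yawerr -0.09 F n,t,z [ 0.2  1.  -2.2]
screw 102 [[-5.12327974924685, -47.42498287626535, 262.19762986752727], [-4.188540641722149, -47.37947375918055, 262.55555826175055], [1.8602491023407421, -43.79021491485989, 265.72349340134525], [7.323968121188596, -42.337911604551756, 275.7224247994326], [7.65769749447919, -42.24424889267324, 276.7592797293694]]
sheet top 536 [[22.465157842097845, -6.991831726004831, 176.49015574363332], [41.00432980577641, -4.868059662432042, 177.7152951155095], [58.23537462528192, -3.1112084623459557, 179.49446808176947], [58.4310093354553, -3.088703700797828, 186.86148577207754]]
t 12.5 tcp [564.15 168.87 370.79] x_t [ 0.18  0.98 -0.  ] z_t [ 0. -0. -1.] yaw 79.57 F [ 0.19  0.18 -2.48] T [-0.04 -0.09  0.02] gap 11.58
back-off-face 45.03 s-screw -0.63 hole z-100 37.79 yawerr -0.08 F n,t,z [ 0.1  0.2 -2.5]
screw 104 [[-5.378732981257398, -47.417606893376586, 262.3302349917211], [-4.926162292259656, -47.36942217705866, 262.59223160856016], [1.69704179978135, -43.722125903615805, 265.72317154857944], [7.393494136100051, -42.287716629987806, 275.98817134279483], [7.646233415857117, -42.22035286840763, 277.14410967439295]]
sheet top 538 [[22.384589760391304, -6.969338255094176, 176.2216409202216], [40.96567317076401, -4.831266099674838, 177.7195233059352], [58.2018927531728, -3.071205378139286, 179.26856968291384], [58.40823644537892, -3.0509723430692746, 186.76773348791988]]
```

>>> {"op": "move_arm", "data": {"steps": [{"jaw": 0,"offset": [1.7,0,8],"rot": [0,0,0]},{"jaw": 0,"offset": [0,0,10],"rot": [0,0,0]},{"jaw": 0,"offset": [0,0,10],"rot": [0,0,0]},{"jaw": 0,"offset": [0,0,10.3],"rot": [0,0,0]},{"jaw": 0,"offset": [0,-10,0],"rot": [0,0,0]},{"jaw": 0,"offset": [0,-12,0],"rot": [0,0,0]},{"jaw": 0,"offset": [0,-8,0],"rot": [0,0,0]},{"jaw": 0,"offset": [0,0,0],"rot": [0,0,0]}]}}

```text
time_s: 13.3
tool_pos: [533.5, 177.4, 332.9]
tcp_rot: [-2.412, -2.013, -0.0]
contact_force: [-0.6, 0.1, -2.9]
finger_gap: 11.7
```

```bash
python3 - <<'E'
from h import *
np.set_printoptions(suppress=True,precision=2)
for i in range(3): cap('wrist')
c=cap('wrist');a=cap('scene');s,M=st();rel(s)
P=wcloud(c);r=(P-s['tool_pos'])@M
y=r[...,1];x=r[...,0];F=-51.3+30
m=(y>F+3.5)&(y<F+11)&(P[...,2]>85)&(P[...,2]<115)&(abs(x)<40);q=r[m];print('screw',len(q), np.percentile(q,[1,50,99],axis=0).tolist() if len(q) else '')
m=(abs(y-F)<3)&(P[...,2]<115)&(P[...,2]>40);print('face y',m.sum(),np.median(y[m]))
A=(cloud(a)-s['tool_pos'])@M
m=(abs(A[...,1]+3)<6)&(abs(A[...,0])<75)&(A[...,2]>170)&(A[...,2]<290);q=A[m];print('sheet',np.percentile(q,[1,50,99],axis=0).tolist())
E
```

```text
t 13.55 tcp [535.16 177.03 332.97] x_t [0.18 0.98 0.  ] z_t [ 0.  0. -1.] yaw 79.66 F [ 0.75  0.33 -2.6 ] T [-0.07 -0.09  0.03] gap 11.8
back-off-face 15.05 s-screw 2.2 hole z-100 -0.03 yawerr 0.01 F n,t,z [ 0.7  0.5 -2.6]
screw 131 [[-8.032657347634627, -17.619305770385434, 224.59729307175493], [-0.3420705772725114, -14.356201593159373, 227.98755835819387], [5.5700981845962065, -12.344511612460332, 233.23510052602876]]
face y 1162 -21.506088405775607
sheet [[-59.61493206346661, -7.326886901154758, 178.3885570059125], [4.994645787398571, -4.136826953970425, 231.6954564658752], [58.43394013956876, 0.2186192148866439, 282.4556666891788]]
```

```bash
python3 - <<'E'
from h import *
np.set_printoptions(suppress=True,precision=2)
for i in range(4):
    c=cap('wrist');s,M=st()
    P=wcloud(c);r=(P-s['tool_pos'])@M
    y=r[...,1];x=r[...,0];z=r[...,2];F=-21.5
    m=(y>F+4)&(y<F+11)&(P[...,2]>85)&(P[...,2]<115)&(abs(x)<40);q=r[m]
    m=(abs(y+4)<6)&(z>150)&(z<195)&(x>22)&(x<90);e=r[m]
    m=(abs(y)<5)&(abs(x)<40)&(z>126)&(z<134);h=r[m]
    print('screw',np.percentile(q[:,0],[.5,99.5]),q[:,0].mean(),'edge',np.percentile(e[:,0],[98,99.5]),'handle',np.percentile(h[:,0],[.5,99.5]))
rel(s);cv2.imwrite('pics/c4.png',cv2.resize(c['color'][90:240,150:300],(600,600),interpolation=cv2.INTER_CUBIC))
E
```

```text
t 13.6 tcp [535.2  176.98 332.82] x_t [0.18 0.98 0.  ] z_t [ 0.  0. -1.] yaw 79.65 F [-0.8  -0.28 -2.  ] T [-0.02 -0.06 -0.  ] gap 11.49
screw [-8.58  5.65] -0.4861510612360737 edge [58.43 58.63] handle [-21.42  19.28]
t 13.65 tcp [535.16 176.94 332.68] x_t [0.18 0.98 0.  ] z_t [ 0.  0. -1.] yaw 79.65 F [ 0.56 -0.22 -2.97] T [-0.03 -0.1  -0.01] gap 11.6
screw [-8.4   5.64] -0.4363551620205719 edge [58.42 58.62] handle [-21.1   19.27]
t 13.7 tcp [535.12 176.91 332.56] x_t [0.18 0.98 0.  ] z_t [ 0.  0. -1.] yaw 79.64 F [ 0.56 -0.94 -2.21] T [-0.04 -0.09 -0.03] gap 11.76
screw [-7.57  5.72] -0.1751534881026806 edge [58.42 58.63] handle [-21.41  19.29]
t 13.75 tcp [535.07 176.93 332.45] x_t [0.18 0.98 0.  ] z_t [ 0.  0. -1.] yaw 79.64 F [ 0.21  0.45 -2.95] T [-0.04 -0.13 -0.02] gap 11.57
screw [-7.35  5.87] -0.019562373412264748 edge [58.39 58.59] handle [-21.19  19.21]
back-off-face 14.98 s-screw 2.08 hole z-100 -0.55 yawerr -0.01 F n,t,z [ 0.1  0.5 -2.9]
```

View pics/c4.png

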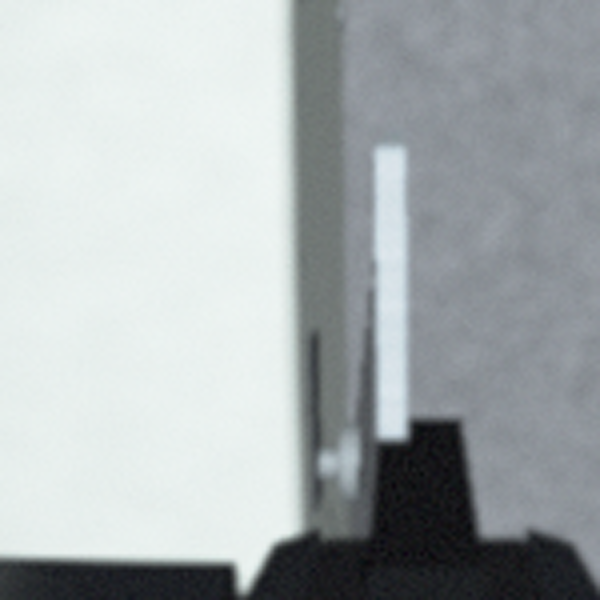

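The wrist crop shows the screw head at (345,460) level with the shield's middle, and the sheet parallel to the face. I'll go in gently.

>>> {"op": "move_arm", "data": {"steps": [{"jaw": 0,"offset": [-0.4,-1,-0.3],"rot": [0,0,0]},{"jaw": 0,"offset": [0,-1,0],"rot": [0,0,0]},{"jaw": 0,"offset": [0,-1,0],"rot": [0,0,0]},{"jaw": 0,"offset": [0,-1,0],"rot": [0,0,0]},{"jaw": 0,"offset": [0,-1,0],"rot": [0,0,0]},{"jaw": 0,"offset": [0,-1,0],"rot": [0,0,0]},{"jaw": 0,"offset": [0,-1,0],"rot": [0,0,0]},{"jaw": 0,"offset": [0,0,0],"rot": [0,0,0]}]}}

```text
time_s: 14.55
tool_pos: [527.7, 177.9, 332.7]
tcp_rot: [-2.413, -2.012, 0.0]
contact_force: [0.0, -0.5, -3.1]
finger_gap: 11.5
```

```bash
python3 -c "
from h import *
for i in range(3): cap('wrist');rel(ctrl.read_state())"
```

```text
back-off-face 7.67 s-screw 1.7 hole z-100 -0.27 yawerr 0.01 F n,t,z [ 0.7  0.8 -3.3]
back-off-face 7.75 s-screw 1.69 hole z-100 -0.25 yawerr 0.01 F n,t,z [-0.2  0.3 -2.9]
back-off-face 7.76 s-screw 1.68 hole z-100 -0.28 yawerr 0.0 F n,t,z [ 0.8  0.5 -2.9]
```

>>> {"op": "move_arm", "data": {"steps": [{"jaw": 0,"offset": [0,-0.5,0],"rot": [0,0,0]},{"jaw": 0,"offset": [0,0,0],"rot": [0,0,0]},{"jaw": 0,"offset": [0,-0.5,0],"rot": [0,0,0]},{"jaw": 0,"offset": [0,0,0],"rot": [0,0,0]},{"jaw": 0,"offset": [0,0,0],"rot": [0,0,0]},{"jaw": 0,"offset": [0,0,0],"rot": [0,0,0]},{"jaw": 0,"offset": [0,0,0],"rot": [0,0,0]},{"jaw": 0,"offset": [0,0,0],"rot": [0,0,0]}]}}

```text
time_s: 15.5
tool_pos: [526.9, 178.0, 332.7]
tcp_rot: [2.413, 2.012, -0.0]
contact_force: [-0.6, 0.2, -2.6]
finger_gap: 11.6
```

```bash
python3 -c "
from h import *
for i in range(3): cap('wrist');s=ctrl.read_state();rel(s)
st()"
```

```text
back-off-face 6.73 s-screw 1.69 hole z-100 -0.29 yawerr 0.0 F n,t,z [ 0.1  0.1 -2.5]
back-off-face 6.75 s-screw 1.68 hole z-100 -0.3 yawerr 0.0 F n,t,z [-0.3  0.7 -3.4]
back-off-face 6.76 s-screw 1.67 hole z-100 -0.28 yawerr -0.0 F n,t,z [ 0.7 -0.3 -3. ]
t 15.65 tcp [526.91 178.   332.72] x_t [0.1797 0.9837 0.    ] z_t [ 0.  0. -1.] yaw 79.65 F [ 0.64 -0.44 -3.  ] T [-0.07 -0.04 -0.01] gap 11.48
```

There's no contact at a gap of about 6.5 mm, which is less than the 9 mm to the head's front, so the head is inside the hole. I'll close in on the face.

>>> {"op": "move_arm", "data": {"steps": [{"jaw": 0,"offset": [0,-0.7,0],"rot": [0,0,0]},{"jaw": 0,"offset": [0,-0.7,0],"rot": [0,0,0]},{"jaw": 0,"offset": [0,-0.7,0],"rot": [0,0,0]},{"jaw": 0,"offset": [0,-0.7,0],"rot": [0,0,0]},{"jaw": 0,"offset": [0,-0.7,0],"rot": [0,0,0]},{"jaw": 0,"offset": [0,0,0],"rot": [0,0,0]},{"jaw": 0,"offset": [0,0,0],"rot": [0,0,0]},{"jaw": 0,"offset": [0,0,0],"rot": [0,0,0]}]}}

```text
time_s: 16.45
tool_pos: [523.5, 178.7, 332.7]
tcp_rot: [2.413, 2.012, 0.0]
contact_force: [0.1, 0.4, -3.4]
finger_gap: 11.6
```

```bash
python3 -c "
from h import *
for i in range(3): cap('wrist');s=ctrl.read_state();rel(s)"
```

```text
back-off-face 3.28 s-screw 1.69 hole z-100 -0.25 yawerr 0.0 F n,t,z [ 0.9 -0.5 -1.8]
back-off-face 3.27 s-screw 1.7 hole z-100 -0.28 yawerr 0.0 F n,t,z [-1.4 -0.4 -2. ]
back-off-face 3.27 s-screw 1.68 hole z-100 -0.29 yawerr 0.0 F n,t,z [ 0.3 -0.1 -3.6]
```

>>> {"op": "move_arm", "data": {"steps": [{"jaw": 0,"offset": [0,-0.5,0],"rot": [0,0,0]},{"jaw": 0,"offset": [0,-0.5,0],"rot": [0,0,0]},{"jaw": 0,"offset": [0,-0.5,0],"rot": [0,0,0]},{"jaw": 0,"offset": [0,-0.5,0],"rot": [0,0,0]},{"jaw": 0,"offset": [0,0,0],"rot": [0,0,0]},{"jaw": 0,"offset": [0,0,0],"rot": [0,0,0]},{"jaw": 0,"offset": [0,0,0],"rot": [0,0,0]},{"jaw": 0,"offset": [0,0,0],"rot": [0,0,0]}]}}

```text
time_s: 17.4
tool_pos: [521.7, 179.0, 332.8]
tcp_rot: [2.412, 2.012, 0.001]
contact_force: [1.0, 0.1, -2.5]
finger_gap: 11.1
```

```bash
python3 -c "
from h import *
for i in range(3): cap('wrist');s=ctrl.read_state();rel(s)
st()"
```

```text
back-off-face 1.38 s-screw 1.71 hole z-100 -0.18 yawerr 0.0 F n,t,z [ 1.6 -0.1 -3.2]
back-off-face 1.38 s-screw 1.7 hole z-100 -0.15 yawerr 0.0 F n,t,z [ 2.4 -0.  -3.4]
back-off-face 1.38 s-screw 1.71 hole z-100 -0.16 yawerr 0.0 F n,t,z [ 2.  -1.3 -3.5]
t 17.55 tcp [521.62 179.01 332.84] x_t [1.796e-01 9.837e-01 1.000e-04] z_t [ 5.e-04  0.e+00 -1.e+00] yaw 79.65 F [ 1.73 -1.65 -3.52] T [-0.13 -0.54  0.03] gap 11.28
```

First touch on the face: +2 N. I'll press a little more until it lies flat.

>>> {"op": "move_arm", "data": {"steps": [{"jaw": 0,"offset": [0,-0.4,0],"rot": [0,0,0]},{"jaw": 0,"offset": [0,-0.4,0],"rot": [0,0,0]},{"jaw": 0,"offset": [0,0,0],"rot": [0,0,0]},{"jaw": 0,"offset": [0,0,0],"rot": [0,0,0]},{"jaw": 0,"offset": [0,0,0],"rot": [0,0,0]},{"jaw": 0,"offset": [0,0,0],"rot": [0,0,0]},{"jaw": 0,"offset": [0,0,0],"rot": [0,0,0]},{"jaw": 0,"offset": [0,0,0],"rot": [0,0,0]}]}}

```text
time_s: 18.35
tool_pos: [520.9, 179.2, 332.9]
tcp_rot: [2.412, 2.012, 0.001]
contact_force: [5.0, -0.5, -2.7]
finger_gap: 11.7
```

```bash
python3 -c "
from h import *
for i in range(3): cap('wrist');s=ctrl.read_state();rel(s)
s,M=st()
a=cap('scene');A=(cloud(a)-s['tool_pos'])@M
m=(abs(A[...,1]+4)<6)&(abs(A[...,0])<75)&(A[...,2]>185)&(A[...,2]<280);q=A[m];k=np.linalg.svd(q-q.mean(0))[2][2];print('sheet normal tool',k.round(4))"
```

```text
back-off-face 0.66 s-screw 1.7 hole z-100 -0.09 yawerr 0.0 F n,t,z [ 4.3 -0.5 -3.7]
back-off-face 0.63 s-screw 1.7 hole z-100 -0.12 yawerr -0.0 F n,t,z [ 4.   0.2 -2.4]
back-off-face 0.64 s-screw 1.69 hole z-100 -0.09 yawerr 0.0 F n,t,z [ 4.5 -0.9 -3.2]
t 18.5 tcp [520.9  179.12 332.91] x_t [1.796e-01 9.837e-01 2.000e-04] z_t [ 7.e-04  0.e+00 -1.e+00] yaw 79.65 F [ 4.31 -1.72 -3.15] T [-0.25 -1.09  0.01] gap 11.78
sheet normal tool [0.0056 0.9999 0.0108]
```

>>> {"op": "move_arm", "data": {"steps": [{"jaw": 0,"offset": [0,-0.8,0],"rot": [-0.004,0,0]},{"jaw": 0,"offset": [0,-0.8,0],"rot": [-0.004,0,0]},{"jaw": 0,"offset": [0,-0.4,0],"rot": [0,0,0]},{"jaw": 0,"offset": [0,0,0],"rot": [0,0,0]},{"jaw": 0,"offset": [0,0,0],"rot": [0,0,0]},{"jaw": 0,"offset": [0,0,0],"rot": [0,0,0]},{"jaw": 0,"offset": [0,0,0],"rot": [0,0,0]},{"jaw": 0,"offset": [0,0,0],"rot": [0,0,0]}]}}

```text
time_s: 19.35
tool_pos: [519.1, 179.5, 332.9]
tcp_rot: [2.407, 2.008, 0.01]
contact_force: [5.3, -1.8, -3.2]
finger_gap: 11.6
```

```bash
python3 -c "
from h import *
for i in range(3): cap('wrist');s=ctrl.read_state();rel(s)
s,M=st();print('lever from TCP m',(M.T@s['ft_torque'])[0]/(s['contact_force']@n))"
```

```text
back-off-face -1.23 s-screw 1.7 hole z-100 -0.07 yawerr 0.0 F n,t,z [ 6.1 -0.7 -3.6]
back-off-face -1.24 s-screw 1.7 hole z-100 -0.07 yawerr 0.01 F n,t,z [ 6.  -0.1 -3.2]
back-off-face -1.24 s-screw 1.7 hole z-100 -0.08 yawerr 0.01 F n,t,z [ 6.5 -1.  -3. ]
t 19.5 tcp [519.05 179.47 332.92] x_t [1.795e-01 9.838e-01 2.000e-04] z_t [ 0.0094 -0.0015 -1.    ] yaw 79.66 F [ 6.25 -2.2  -3.  ] T [-0.37 -1.32  0.05] gap 11.53
lever from TCP m -0.20881639453069067
```

The shield is now flat on the face at 6 N, with the centre of pressure within the contact area. I'll start pulling down.

>>> {"op": "move_arm", "data": {"steps": [{"jaw": 0,"offset": [0,0,1],"rot": [0,0,0]},{"jaw": 0,"offset": [0,0,1],"rot": [0,0,0]},{"jaw": 0,"offset": [0,0,1],"rot": [0,0,0]},{"jaw": 0,"offset": [0,0,1],"rot": [0,0,0]},{"jaw": 0,"offset": [0,0,1],"rot": [0,0,0]},{"jaw": 0,"offset": [0,0,1],"rot": [0,0,0]},{"jaw": 0,"offset": [0,0,0],"rot": [0,0,0]},{"jaw": 0,"offset": [0,0,0],"rot": [0,0,0]}]}}

```text
time_s: 20.3
tool_pos: [519.2, 179.7, 327.3]
tcp_rot: [2.407, 2.008, 0.011]
contact_force: [5.4, -1.0, -0.2]
finger_gap: 11.4
```

```bash
python3 -c "
from h import *
for i in range(2): cap('wrist');s=ctrl.read_state();rel(s)
s,M=st();print('lever from TCP m',(M.T@s['ft_torque'])[0]/(s['contact_force']@n))"
```

```text
back-off-face -1.15 s-screw 1.95 hole z-100 -5.67 yawerr 0.0 F n,t,z [ 5.4  0.  -1.9]
back-off-face -1.15 s-screw 1.92 hole z-100 -5.71 yawerr 0.0 F n,t,z [ 5.4 -0.  -0.2]
t 20.4 tcp [519.18 179.67 327.29] x_t [1.796e-01 9.837e-01 9.000e-04] z_t [ 9.7e-03 -8.0e-04 -1.0e+00] yaw 79.65 F [ 5.32 -1.   -0.16] T [-0.29 -1.19  0.04] gap 11.43
lever from TCP m -0.2249444493100815
```

>>> {"op": "move_arm", "data": {"steps": [{"jaw": 0,"offset": [0,0,1],"rot": [0,0,0]},{"jaw": 0,"offset": [0,0,1],"rot": [0,0,0]},{"jaw": 0,"offset": [0,0,1],"rot": [0,0,0]},{"jaw": 0,"offset": [0,0,1],"rot": [0,0,0]},{"jaw": 0,"offset": [0,0,1],"rot": [0,0,0]},{"jaw": 0,"offset": [0,0,1],"rot": [0,0,0]},{"jaw": 0,"offset": [0,0,0],"rot": [0,0,0]},{"jaw": 0,"offset": [0,0,0],"rot": [0,0,0]}]}}

```text
time_s: 21.2
tool_pos: [519.4, 179.6, 322.0]
tcp_rot: [2.407, 2.008, 0.011]
contact_force: [4.3, -2.6, 4.6]
finger_gap: 11.3
```

```bash
python3 -c "
from h import *
for i in range(2): cap('wrist');s=ctrl.read_state();rel(s)
s,M=st();print('lever from TCP m',(M.T@s['ft_torque'])[0]/(s['contact_force']@n))"
```

```text
back-off-face -0.98 s-screw 1.89 hole z-100 -11.02 yawerr 0.01 F n,t,z [3.9 0.2 4.3]
back-off-face -0.95 s-screw 1.87 hole z-100 -10.98 yawerr 0.0 F n,t,z [ 4.2 -1.3  4.9]
t 21.3 tcp [519.37 179.58 322.02] x_t [1.796e-01 9.837e-01 8.000e-04] z_t [ 0.01   -0.001  -0.9999] yaw 79.65 F [ 3.93 -2.04  4.95] T [-0.4  -0.9   0.04] gap 11.82
lever from TCP m -0.22603137056651987
```

>>> {"op": "move_arm", "data": {"steps": [{"jaw": 0,"offset": [0,0,1],"rot": [0,0,0]},{"jaw": 0,"offset": [0,0,1],"rot": [0,0,0]},{"jaw": 0,"offset": [0,0,1],"rot": [0,0,0]},{"jaw": 0,"offset": [0,0,1],"rot": [0,0,0]},{"jaw": 0,"offset": [0,0,1],"rot": [0,0,0]},{"jaw": 0,"offset": [0,0,0],"rot": [0,0,0]},{"jaw": 0,"offset": [0,0,0],"rot": [0,0,0]},{"jaw": 0,"offset": [0,0,0],"rot": [0,0,0]}]}}

```text
time_s: 22.1
tool_pos: [519.4, 179.7, 316.8]
tcp_rot: [2.407, 2.008, 0.011]
contact_force: [6.0, -1.2, 4.8]
finger_gap: 11.8
```

```bash
python3 -c "
from h import *
for i in range(2): cap('wrist');s=ctrl.read_state();rel(s)
s,M=st()"
```

```text
back-off-face -0.9 s-screw 1.96 hole z-100 -16.2 yawerr -0.0 F n,t,z [5.1 0.1 5.7]
back-off-face -0.89 s-screw 1.99 hole z-100 -16.2 yawerr 0.0 F n,t,z [4.2 0.1 5. ]
t 22.2 tcp [519.45 179.69 316.8 ] x_t [0.1796 0.9837 0.0011] z_t [ 1.000e-02 -7.000e-04 -9.999e-01] yaw 79.65 F [ 4.18 -0.67  4.96] T [-0.25 -0.95  0.06] gap 11.99
```

>>> {"op": "move_arm", "data": {"steps": [{"jaw": 0,"offset": [0,0,1],"rot": [0,0,0]},{"jaw": 0,"offset": [0,0,1],"rot": [0,0,0]},{"jaw": 0,"offset": [0,0,1],"rot": [0,0,0]},{"jaw": 0,"offset": [0,0,1],"rot": [0,0,0]},{"jaw": 0,"offset": [0,0,1],"rot": [0,0,0]},{"jaw": 0,"offset": [0,0,0],"rot": [0,0,0]},{"jaw": 0,"offset": [0,0,0],"rot": [0,0,0]},{"jaw": 0,"offset": [0,0,0],"rot": [0,0,0]}]}}

```text
time_s: 23.0
tool_pos: [519.5, 179.7, 311.8]
tcp_rot: [2.408, 2.008, 0.011]
contact_force: [4.7, -0.2, 4.4]
finger_gap: 11.6
```

```bash
python3 -c "
from h import *
for i in range(2): cap('wrist');s=ctrl.read_state();rel(s)
s,M=st()"
```

```text
back-off-face -0.86 s-screw 2.04 hole z-100 -21.27 yawerr -0.0 F n,t,z [4.8 1.1 5.1]
back-off-face -0.87 s-screw 2.03 hole z-100 -21.27 yawerr -0.0 F n,t,z [5.2 0.5 5.5]
t 23.1 tcp [519.48 179.72 311.73] x_t [0.1797 0.9837 0.0012] z_t [ 9.9e-03 -6.0e-04 -1.0e+00] yaw 79.65 F [ 5.22 -0.49  5.5 ] T [-0.22 -0.9   0.04] gap 11.5
```

>>> {"op": "move_arm", "data": {"steps": [{"jaw": 0,"offset": [0,0,1],"rot": [0,0,0]},{"jaw": 0,"offset": [0,0,1],"rot": [0,0,0]},{"jaw": 0,"offset": [0,0,1],"rot": [0,0,0]},{"jaw": 0,"offset": [0,0,1],"rot": [0,0,0]},{"jaw": 0,"offset": [0,0,1],"rot": [0,0,0]},{"jaw": 0,"offset": [0,0,0.5],"rot": [0,0,0]},{"jaw": 0,"offset": [0,0,0],"rot": [0,0,0]},{"jaw": 0,"offset": [0,0,0],"rot": [0,0,0]}]}}

```text
time_s: 23.9
tool_pos: [519.5, 179.7, 305.9]
tcp_rot: [2.408, 2.008, 0.011]
contact_force: [5.4, -0.9, 2.8]
finger_gap: 11.5
```

```bash
python3 -c "
from h import *
for i in range(3): cap('wrist');s=ctrl.read_state();rel(s)
s,M=st()"
```

```text
back-off-face -0.84 s-screw 1.99 hole z-100 -27.11 yawerr 0.0 F n,t,z [ 6.3 -0.8  3.3]
back-off-face -0.85 s-screw 1.98 hole z-100 -27.09 yawerr -0.0 F n,t,z [5.6 0.4 3.9]
back-off-face -0.84 s-screw 1.97 hole z-100 -27.11 yawerr -0.0 F n,t,z [6.  0.1 4.3]
t 24.05 tcp [519.49 179.66 305.89] x_t [0.1797 0.9837 0.0011] z_t [ 9.7e-03 -7.0e-04 -1.0e+00] yaw 79.65 F [ 5.89 -0.94  4.33] T [-0.21 -1.02  0.06] gap 11.58
```

The vertical force has dropped, so the head seems to be over the ridge. I'll feel for the hard stop in small steps.

>>> {"op": "move_arm", "data": {"steps": [{"jaw": 0,"offset": [0,0,0.4],"rot": [0,0,0]},{"jaw": 0,"offset": [0,0,0],"rot": [0,0,0]},{"jaw": 0,"offset": [0,0,0.4],"rot": [0,0,0]},{"jaw": 0,"offset": [0,0,0],"rot": [0,0,0]},{"jaw": 0,"offset": [0,0,0.4],"rot": [0,0,0]},{"jaw": 0,"offset": [0,0,0],"rot": [0,0,0]},{"jaw": 0,"offset": [0,0,0],"rot": [0,0,0]},{"jaw": 0,"offset": [0,0,0],"rot": [0,0,0]}]}}

```text
time_s: 24.85
tool_pos: [519.5, 179.7, 304.8]
tcp_rot: [2.408, 2.008, 0.011]
contact_force: [6.1, -0.8, 4.2]
finger_gap: 11.7
```

```bash
python3 -c "
from h import *
for i in range(3): cap('wrist');s=ctrl.read_state();rel(s)
s,M=st()"
```

```text
back-off-face -0.84 s-screw 1.97 hole z-100 -28.23 yawerr -0.0 F n,t,z [6.3 0.5 4.5]
back-off-face -0.83 s-screw 1.96 hole z-100 -28.21 yawerr -0.0 F n,t,z [5.3 0.4 4.2]
back-off-face -0.84 s-screw 2.0 hole z-100 -28.2 yawerr 0.0 F n,t,z [5.8 0.4 3.5]
t 25.0 tcp [519.5  179.69 304.8 ] x_t [0.1797 0.9837 0.0011] z_t [ 9.8e-03 -7.0e-04 -1.0e+00] yaw 79.65 F [ 5.8  -0.61  3.5 ] T [-0.2  -0.98  0.05] gap 11.53
```

>>> {"op": "move_arm", "data": {"steps": [{"jaw": 0,"offset": [0,0,0.4],"rot": [0,0,0]},{"jaw": 0,"offset": [0,0,0],"rot": [0,0,0]},{"jaw": 0,"offset": [0,0,0.4],"rot": [0,0,0]},{"jaw": 0,"offset": [0,0,0],"rot": [0,0,0]},{"jaw": 0,"offset": [0,0,0.4],"rot": [0,0,0]},{"jaw": 0,"offset": [0,0,0],"rot": [0,0,0]},{"jaw": 0,"offset": [0,0,0],"rot": [0,0,0]},{"jaw": 0,"offset": [0,0,0],"rot": [0,0,0]}]}}

```text
time_s: 25.8
tool_pos: [519.5, 179.7, 304.3]
tcp_rot: [2.408, 2.008, 0.011]
contact_force: [4.4, -1.6, 7.6]
finger_gap: 11.3
```

```bash
python3 -c "
from h import *
for i in range(3): c=cap('wrist');s=ctrl.read_state();rel(s)
s,M=st();a=cap('scene')
A=(cloud(a)-s['tool_pos'])@M
m=(abs(A[...,1]+4)<6)&(abs(A[...,0])<75)&(A[...,2]>150)&(A[...,2]<300);q=A[m];print('sheet scene z',np.percentile(q[:,2],[.2,50,99,99.8]))
r=(wcloud(c)-s['tool_pos'])@M
m=(abs(r[...,1]+4)<6)&(r[...,2]>150)&(r[...,2]<195)&(r[...,0]>25)&(r[...,0]<90);print('sheet top tool z',np.median(r[m][:,2]),'world',s['tool_pos'][2]-np.median(r[m][:,2]))
cv2.imwrite('pics/c5.png',cv2.resize(a['color'][160:250,270:360],(600,600),interpolation=cv2.INTER_CUBIC))"
```

```text
back-off-face -0.81 s-screw 2.01 hole z-100 -28.69 yawerr -0.0 F n,t,z [ 4.2 -0.1  7.4]
back-off-face -0.79 s-screw 2.02 hole z-100 -28.67 yawerr -0.0 F n,t,z [ 4.1 -0.2  8.1]
back-off-face -0.81 s-screw 2.02 hole z-100 -28.7 yawerr -0.0 F n,t,z [ 4.3 -0.6  7.9]
t 25.95 tcp [519.53 179.7  304.3 ] x_t [0.1797 0.9837 0.0011] z_t [ 9.9e-03 -6.0e-04 -1.0e+00] yaw 79.65 F [ 4.15 -1.35  7.86] T [-0.29 -0.71  0.05] gap 11.31
sheet scene z [177.39259793 236.4425868  298.81351517 299.63413635]
sheet top tool z 181.89667372584063 world 122.40320011233064
```

The force rose from 4 to 8 N and motion stopped at about 28.5 mm, which is the hard stop. I'll check the sheet's top height (127 mm when home) and look.

```bash
python3 -c "
from h import *
c=cap('wrist');s,M=st()
r=(wcloud(c)-s['tool_pos'])@M
m=(r[...,1]>-6.2)&(r[...,1]<-2)&(r[...,2]>160)&(r[...,2]<200)&(r[...,0]>25)&(r[...,0]<56);z=s['tool_pos'][2]-r[m][:,2];print(m.sum(),np.percentile(z,[5,25,50,75,95]))"
```

```text
t 26.05 tcp [519.52 179.69 304.32] x_t [0.1797 0.9837 0.0011] z_t [ 9.9e-03 -7.0e-04 -1.0e+00] yaw 79.65 F [ 2.87 -1.53  7.79] T [-0.27 -0.66 -0.02] gap 11.3
342 [125.57782664 126.22481754 126.60597031 127.02804318 127.73165797]
```

View pics/c5.png

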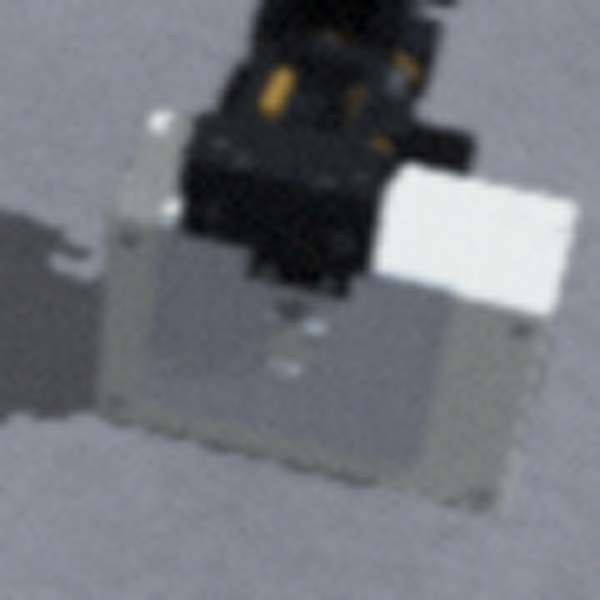

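The crop shows the shield flat on the housing, with the keyhole and screw around (290,345). The sheet's top is at 126.6 mm against 127 mm when home. I'll ease off, open, and back straight up.

>>> {"op": "move_arm", "data": {"steps": [{"jaw": 0,"offset": [0,0.5,-0.4],"rot": [0,0,0]},{"jaw": 0,"offset": [0,0,0],"rot": [0,0,0]},{"jaw": 0.5,"offset": [0,0,0],"rot": [0,0,0]},{"jaw": 0.5,"offset": [0,0,0],"rot": [0,0,0]},{"jaw": 0.5,"offset": [0,0,0],"rot": [0,0,0]},{"jaw": 0.5,"offset": [0,0,0],"rot": [0,0,0]},{"jaw": 0.5,"offset": [0,0,0],"rot": [0,0,0]},{"jaw": 0.5,"offset": [0,0,0],"rot": [0,0,0]}]}}

```text
time_s: 26.85
tool_pos: [519.3, 179.4, 302.9]
tcp_rot: [2.408, 2.008, 0.007]
contact_force: [0.3, -0.3, 0.2]
finger_gap: 43.9
```

```bash
python3 -c "
from h import *
c=cap('wrist');s,M=st();rel(s)"
```

```text
t 26.9 tcp [519.34 179.39 303.04] x_t [ 1.796e-01  9.837e-01 -1.000e-04] z_t [ 0.0074 -0.0015 -1.    ] yaw 79.65 F [-0.93 -0.15 -0.99] T [-0.04 -0.06 -0.07] gap 43.98
back-off-face -0.94 s-screw 1.68 hole z-100 -29.96 yawerr 0.0 F n,t,z [-0.9 -0.3 -1. ]
```

Released with zero force. Now I'll retreat up.

>>> {"op": "move_arm", "data": {"steps": [{"jaw": 0.5,"offset": [0,0,-5],"rot": [0,0,0]},{"jaw": 0.5,"offset": [0,0,-10],"rot": [0,0,0]},{"jaw": 0.5,"offset": [0,0,-15],"rot": [0,0,0]},{"jaw": 0.5,"offset": [0,0,-20],"rot": [0,0,0]},{"jaw": 0.5,"offset": [0,0,-20],"rot": [0,0,0]},{"jaw": 0.5,"offset": [0,0,-20],"rot": [0,0,0]},{"jaw": 0.5,"offset": [-20,0,-10],"rot": [0,0,0]},{"jaw": 0.5,"offset": [-20,0,0],"rot": [0,0,0]}]}}

```text
time_s: 27.7
tool_pos: [512.2, 140.3, 407.5]
tcp_rot: [2.404, 2.008, 0.017]
contact_force: [1.4, 0.1, 0.1]
finger_gap: 44.0
```

```bash
python3 -c "
from h import *
np.set_printoptions(suppress=True,precision=2)
s,M=st();c=cap('wrist');a=cap('scene')
for nm,P in(('w',wcloud(c)),('s',cloud(a))):
    d=P@n-473.6;u=P@t-268.1;z=P[...,2]
    m=(abs(u)<19)&(d>-6)&(d<16)&(z>135)&(z<175);q=z[m];print(nm,'handle top z',np.percentile(q,[50,90,98]),'d',np.percentile(d[m],[1,99]),'u',np.percentile(u[m],[1,99]))
    m=(abs(u)<57)&(abs(u)>22)&(d>0.5)&(d<7)&(z>25)&(z<135);q=P[m]
    if len(q)>50:
        k=np.linalg.svd(q-q.mean(0))[2][2];k*=np.sign(k[0]);print(nm,'sheet n',k.round(3),'d med',np.median(d[m]),'z',np.percentile(z[m],[1,99]))
    m=(abs(u)<57)&(abs(u)>22)&(d>-3)&(d<7)&(z>123.8)&(z<135);print(nm,'sheet top z',np.median(z[m]) if m.any() else None)
    m=(abs(u)<8)&(d>4.5)&(d<14)&(z>90)&(z<112);print(nm,'head d',m.sum(),np.percentile(d[m],[50,90,98]) if m.any() else '')
cv2.imwrite('pics/c6.png',cv2.resize(a['color'][150:250,270:370],(600,600),interpolation=cv2.INTER_CUBIC))"
```

```text
t 27.7 tcp [512.23 140.31 407.54] x_t [0.18 0.98 0.  ] z_t [ 0.01 -0.   -1.  ] yaw 79.73 F [1.36 0.14 0.13] T [-0.03 -0.09 -0.01] gap 43.98
w handle top z [173.67 174.45 174.86] d [-0.03 11.58] u [-17.98  18.69]
w sheet n [ 0.98 -0.18  0.03] d med 2.322586314896398 z [ 45.77 128.36]
w sheet top z 126.70066746860465
w head d 0 
s handle top z [158.33 172.83 173.82] d [-0.35 14.23] u [-18.26  18.52]
s sheet n [ 0.98 -0.18 -0.  ] d med 3.519561258608178 z [ 26.4  126.26]
s sheet top z 125.18768770169572
s head d 29 [ 8.52 10.88 11.25]
```

View pics/c6.png

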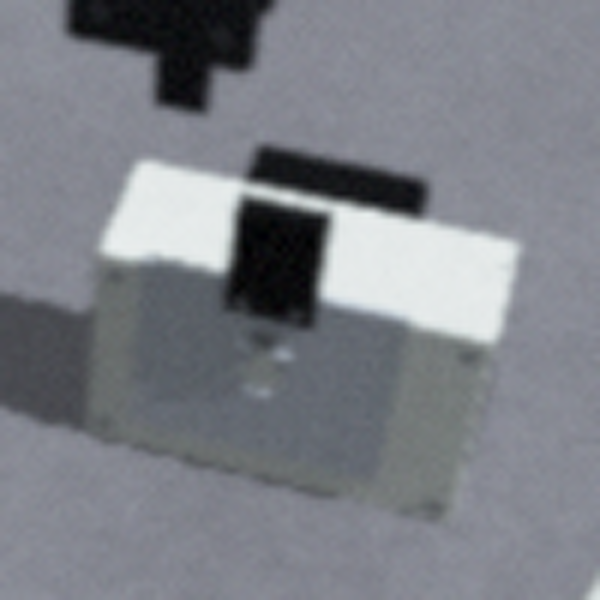

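The picture shows the shield hanging flat and upright, released, with the gripper clear. The handle's top is at 174 mm and the sheet's top at 126.7 mm, against 174 and 127 mm when home. Handing in.

```bash
python3 -c "
from h import *
print(ctrl.sign_off())"
```

```text
the job is handed in; nothing more can be done
None
```

The shield is hanging on the rotary unit's housing, pulled down to its hard stop and released. I handed the job in just after 27.7 s; the hand-in gave no verdict.

**What I did:** I chose the aluminium shield and the 180 mm housing by colour and size. The wrist camera put the screw about 6 mm from the −y end of its slot. I gripped the handle, lifted the shield clear of the rack, passed the keyhole over the head without touching it, and pressed it flat with about 6 N. I then pulled it down over the ridge (about 8 N net) to the stop, let go and backed straight up.

**Last checks:**

| Check | Measured | Expected when home |
|---|---|---|
| Handle top height | 173.7–174.5 mm (wrist), up to 173.8 mm (scene) | 174 mm |
| Sheet top height | 126.7 mm (wrist), 125.2 mm (scene) | 127 mm |
| Front surface off the face | 2.3 mm (wrist), 3.5 mm (scene) | 4 mm |
| Screw head front off the face | about 11 mm | 10 mm |

- **Cameras:** the two differ by 1–1.5 mm, within their roughly 2 mm calibration.
- **Upright:** the sheet reads upright within 0.03 rad in both cameras.
- **Screw not read directly:** how far it is drawn out was inferred from the head, the force drop past the ridge and the hard stop. The wrist view no longer showed the head.
- **Hard stop:** it came at about 28.5 mm of pull, against 28 mm expected.
- **Bystanders:** I kept well clear of the jar, chuck key and lens cap, but did not measure them again at the end.

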